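# Stow suspension bushings in a part-filled plug-cell box

### The job

Slide the blue cover of the storage box fully open, feel which of the nine plugged cells are empty (an empty cell's plug sinks when pressed, one with a part stored under it stays put) and press every red bushing from the bench, sleeve up, fully down into an empty cell of its own. Then slide the cover fully shut again, never lifting it out of its rails, and leave the other things on the bench where they are.

Things in the scene. Friction and masses are not known exactly. Their poses are not given: they have to be found in the camera images.
- box: fixed grey box of 3 x 3 cells at the + end of a track along box y. Origin: on the bench under the middle cell; z up. Cell block 158 x 158 mm, top (deck) 45 mm high. Both sides: rail, inner face at box x = +-94, 10 mm thick, 80 mm high, y = +92 to -289 mm; inside it a ledge 14 mm wide, 68 mm high, carrying the cover. End stops 74 mm high, faces at y = +82, -279 mm
- cover: loose blue cover sliding on the ledges: 170 (box x) x 164 (y) x 6 mm, 0.35 kg; origin centre of underside, axes as the box's. Shut: box y = 0; fully open: y = -197 mm (each at a stop). Starts up to 25 mm ajar. Rubber shoes at its sides: pushed within 10 mm of its centre line it slides at 2 to 8 N; pushed some 20 to 40 mm off it twists and binds until pushed centrally again
- cover_rib (a point): middle of the yellow upright rib across the middle of the cover, its only handle: 160 mm long (box x), 8 thick (y), standing 26 mm on the cover's top face, its top 100 mm above the bench; straight above the cover's origin. This point is on the cover's centre line, 13 mm below the rib's top edge; either face may be pushed
- cell0 (a point): centre of the mouth of cell 0, at deck height; box x, y = -54, -54 mm. All cells: 40 mm square, 54 mm apart, closed by a 37 mm square black plug, its top 1 mm below the deck at first. Five cells are empty, four hold a part under the plug; all look alike. Pressed with over 3 N an empty cell's plug sinks up to 27 mm (top then 17 mm above the bench) and stays down; a full cell's does not move
- cell1 (a point): centre of the mouth of cell 1, at deck height; box x, y = -54, 0 mm. As cell 0. Which cells are empty changes from start to start. Over the cells the fingers have most room when they close along box y
- cell2 (a point): centre of the mouth of cell 2, at deck height; box x, y = -54, 54 mm. As cell 0
- cell3 (a point): centre of the mouth of cell 3, at deck height; box x, y = 0, -54 mm. As cell 0
- cell4 (a point): centre of the mouth of cell 4, at deck height; box x, y = 0, 0 mm. As cell 0
- cell5 (a point): centre of the mouth of cell 5, at deck height; box x, y = 0, 54 mm. As cell 0
- cell6 (a point): centre of the mouth of cell 6, at deck height; box x, y = 54, -54 mm. As cell 0
- cell7 (a point): centre of the mouth of cell 7, at deck height; box x, y = 54, 0 mm. As cell 0
- cell8 (a point): centre of the mouth of cell 8, at deck height; box x, y = 54, 54 mm. As cell 0
- B1_mid (a point): centre (23 mm above the foot) of a red bushing standing on the bench: body 32 mm diameter, 24 high, foot chamfered to 28; on it a steel sleeve 18 mm diameter, 22 high, to grasp; about 0.12 kg, z up. Three to five are present. Fully down in a cell this point is 40 mm above the bench; press it down with the plug. Over 5 mm higher, it blocks the cover
- B2_mid (a point): centre of another such red bushing (as B1), if present
- B3_mid (a point): centre of another such red bushing (as B1), if present
- B4_mid (a point): centre of another such red bushing (as B1), if present
- B5_mid (a point): centre of another such red bushing (as B1), if present
- socket_a: chrome socket, 30 mm diameter, 55 mm high, a bystander; origin at its underside (a lying tool: at its middle)
- socket_b: chrome socket, 24 mm diameter, 50 mm high, a bystander; origin at its underside (a lying tool: at its middle)
- socket_c: chrome socket, 34 mm diameter, 60 mm high, a bystander; origin at its underside (a lying tool: at its middle)
- screwdriver: screwdriver lying beyond the work, a bystander; origin at its underside (a lying tool: at its middle)
- spanner: steel spanner lying beyond the box, a bystander; origin at its underside (a lying tool: at its middle)
- spray_can: spray can, 66 mm diameter, 190 mm high, a bystander; origin at its underside (a lying tool: at its middle)
- tape_measure: yellow tape measure, 65 x 40 x 62 mm, a bystander; origin at its underside (a lying tool: at its middle)
Not all that is in view belongs to the job. Leave any purple look-alike of the part that bears B3_mid alone.

How it is judged:
By the outcome, as a careful person would: the job done as asked, in the order asked, and still so for the second after the job is handed in, with the robot touching nothing.
Of B1, B2, B3, B4, B5 only 3 to 5 are there at a start; the rules pass over those that are not, and their reading is None.
At some moment in a run one of B1, B2, B3, B4, B5 may be knocked a few centimetres aside while the robot is not near it.
It also fails if it takes over 210 s, if anything falls off the work surface, if the arm or the gripper's body presses on something with over 40 N, if the wrist force passes 120 N, or if a joint passes its speed limit or range.

### The arm

A 7-joint arm with a two-finger parallel gripper is mounted at the origin on the work surface. World frame = base frame: x ahead of the robot, y to its left, z up, the work surface at z = 0. Lengths are in mm, angles in rad, forces in N, time in s.
With the tool pointing down it reaches from about 400 to 875 mm from the base axis. Payload 6.5 kg.
Tool frame: the origin (TCP) lies midway between the tips of the shut fingers; the grasp point (between the pads) lies grip_depth behind it (grip_depth is the distance from the TCP to the grasp point, in mm); z points along the fingers, y is the direction in which the jaws open and shut (so a half turn about z gives the same grasp; the last joint's range is limited). The gripper opens to 88 mm and grips with 3 to 60 N. Pads are 18 mm wide; open, the fingers measure 123 mm over their backs; the gripper's body (75 mm by 187 mm) begins 45 mm behind the grasp point.
Start: joints at [1.239, 0.536, -0.004, 1.538, 0.003, 1.067, -0.071], TCP at [170.739, -627.167, 238.716] pointing down, gripper open.
Joint ranges: [-2.7, 2.7], [-0.37, 2.16], [-1.27, 1.26], [0.24, 2.4], [-1.31, 4.45], [0.19, 1.91], [-2.76, 2.76]. Speed limits (rad/s): [2.39, 2.39, 3.14, 3.14, 3.14, 3.14, 3.14].

### API

Orientations are given as a rotation vector (axis times angle).
In Python, from station import * gives the robot as it stands.
- The arm moves only by the tool carry_out, never from a script. Its argument "targets" is a list of rows, each an object of numbers: "dx", "dy", "dz": the shift along the world's x, y, z in mm; "rx", "ry", "rz": the turn, a rotation vector about the world's x, y, z in degrees; "hand": the gripper command: -1 is shut, 1 is fully open, values between are in proportion. A call has 1 to 8 rows; each row shifts and turns the commanded pose from where the row before left it; what a row does not reach is not made up. A row lasts 1/12 s, in which the tool goes at most 41.7 mm and 7.16 degrees, less where a joint would pass 70% of its speed; a pose out of reach is approached as far as the arm can. A call with a gripper value outside its range is refused whole. The fingers move at their own pace and stop on an object; "grip_force" is the grip in N (left out, the last holds). Time passes only in rows, so rows that do not move let the fingers close. It gives the time, the measured TCP pose, the force and the opening at its end, in the units of the state.
- sense(): the state, without advancing time (a new reading comes with each control period).
- read_camera(name): name is "scene" or "top" or "wrist"; returns the picture (400x640x3 uint8, blue, green, red); there is no depth.
- calibration(name): a dict with "vfov" (degrees; the focal length in pixels is half the picture's height over the tangent of half this angle, whatever the lens; pixels are square), "cx", "cy" (the principal point, pixels), "D" ([k1, k2, p1, p2, k3] as OpenCV has them; the pictures are not rectified), "R" (3x3) and "t" (3): a world point X has camera coordinates R X + t. Camera axes: x right, y down, z forward; pixel columns grow to the right and rows downward; lengths in mm; the calibration is good to about 2 mm. A picture is of the moment at which its call begins: read the wrist's pose just before it. calibration takes no time and is no camera call; for the wrist camera it gives the pose at the moment of the call.
- close_job(): hands the job in, once; it reports no verdict.
The state is a dict: "time_s": time; "qpos": joint angles; "dq": joint speeds; "tau": joint torques, N m; "ee_pos": TCP position; "orientation": TCP orientation; "contact_force": force on the tool from outside, world axes, zero at the start; "wrist_torque": the same for the moment, N m; "finger_gap": finger opening in mm.
Only numpy, scipy, OpenCV 4.12 (cv2) and the standard library are available. Lean on these libraries where they do the work, as an engineer would, in place of code of your own. Each camera call takes 0.05 s, during which the arm holds its last target.

## Working session

There is one attempt and no reset: what is moved stays moved. The work goes in short steps, Python scripts to look and compute and a tool call to move; the robot and the scene stay as the last step left them, time stands still between calls to the robot, and variables do not carry over. Pictures are saved under pics/ and viewed, and the job is handed in when it is done.

Besides the shell and the picture viewer there is one more tool, called as name([rows], argument=value, ...), one row to a line, values as JSON. carry_out: Moves the arm, as the interface text tells. Its arguments: {"type":"object","properties":{"targets":{"type":"array","items":{"type":"object","properties":{"dx":{"type":"number"},"dy":{"type":"number"},"dz":{"type":"number"},"rx":{"type":"number"},"ry":{"type":"number"},"rz":{"type":"number"},"hand":{"type":"number"}}}},"grip_force":{"type":"number"}},"required":["targets"]}

```bash
ls; mkdir -p pics; python3 - <<'E'
from station import *
import cv2
s=sense()
print(s)
for n in ("scene","top"):
    c=calibration(n); print(n,c)
    cv2.imwrite(f"pics/{n}0.png",read_camera(n))
E
```

```text
pics
{'time_s': 0.0, 'qpos': array([ 1.23878624,  0.53716831, -0.00442649,  1.5388558 ,  0.0025886 ,
        1.06726981, -0.07119907]), 'dq': array([-0.00017881, -0.00069077,  0.00052018,  0.00106444, -0.00065466,
        0.00064795, -0.0016044 ]), 'tau': array([ 1.69015490e-03, -5.70963800e+01,  9.91118364e-01, -2.51597500e+01,
       -5.62809943e-02,  1.79476838e-02,  1.48371378e-04]), 'ee_pos': array([ 170.57142034, -626.59702826,  237.8445398 ]), 'orientation': array([-3.11222977e+00, -4.16173898e-01,  5.39849145e-04]), 'contact_force': array([-0.28903799,  0.19598757, -0.31755909]), 'wrist_torque': array([-0.00828947,  0.06331913, -0.00126598]), 'finger_gap': 87.7790545366203}
scene {'vfov': 54.530117128935196, 'cx': 319.9517398144675, 'cy': 199.66371011649122, 'D': array([0.02668666, 0.        , 0.        , 0.        , 0.        ]), 'R': array([[-0.55226462,  0.83366758, -0.00146912],
       [ 0.48604305,  0.32054737, -0.81302616],
       [-0.67732262, -0.44971964, -0.58222531]]), 't': array([ 274.03917404, -189.28381141, 1511.99228251])}
top {'vfov': 45.3590057434375, 'cx': 313.0716136990245, 'cy': 194.96702248595014, 'D': array([0.01485137, 0.        , 0.        , 0.        , 0.        ]), 'R': array([[-0.02954849, -0.9995056 , -0.01074484],
       [-0.99223562,  0.03062941, -0.12054179],
       [ 0.1208113 ,  0.00709959, -0.9926501 ]]), 't': array([   2.41491347,  533.68923774, 1393.97335115])}
```

View pics/scene0.png

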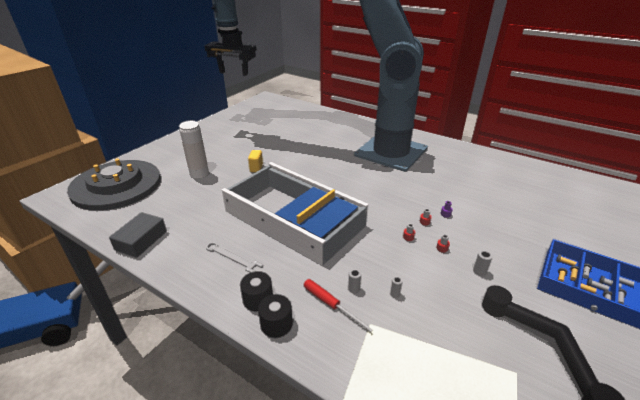

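View pics/top0.png

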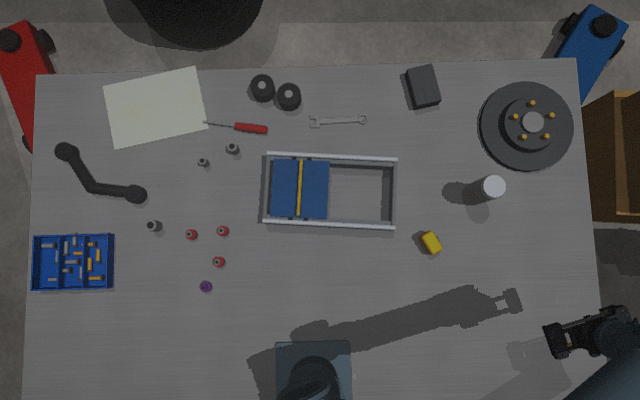

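The top view shows three red bushings at (191,234), (223,230) and (219,262), and a purple look-alike at (206,286). The box is around (330,190), with the cover at its left (+y) end. Next I'll measure these and check an enlarged crop.

```bash
cat > h.py <<'E'
import numpy as np, cv2
from station import *
def K(c):
    f=200/np.tan(np.radians(c["vfov"])/2); return np.array([[f,0,c["cx"]],[0,f,c["cy"]],[0,0,1]])
def ray(c,px):
    u=cv2.undistortPoints(np.array([[px]],float),K(c),np.array(c["D"]))[0,0]
    R=np.array(c["R"]);t=np.array(c["t"]); return -R.T@t, R.T@np.array([u[0],u[1],1])
def onplane(c,px,z):
    o,d=ray(c,px); return o+d*(z-o[2])/d[2]
def proj(c,X):
    p,_=cv2.projectPoints(np.array([X],float).reshape(-1,3),cv2.Rodrigues(np.array(c["R"]))[0],np.array(c["t"],float),K(c),np.array(c["D"])); return p[:,0]
def tri(c1,p1,c2,p2):
    o1,d1=ray(c1,p1);o2,d2=ray(c2,p2)
    s=np.linalg.lstsq(np.c_[d1,-d2],o2-o1,rcond=None)[0]
    a=o1+d1*s[0];b=o2+d2*s[1]; return (a+b)/2,np.linalg.norm(a-b)
def blobs(m,amin=8):
    n,l,st,ce=cv2.connectedComponentsWithStats(m.astype(np.uint8))
    return [(ce[i].round(1).tolist(),st[i].tolist()) for i in range(1,n) if st[i][4]>=amin]
E
python3 - <<'E'
from h import *
for n in("top","scene"):
    im=cv2.imread(f"pics/{n}0.png");c=calibration(n)
    h=cv2.cvtColor(im,cv2.COLOR_BGR2HSV)
    H,S,V=[h[...,i].astype(int) for i in range(3)]
    print(n,"red");
    for b in blobs(((H<8)|(H>172))&(S>120)&(V>60),10):
        if n=="top" or (b[0][1]>190 and b[0][0]>380 ): print(b, onplane(c,b[0],15).round(1))
    print("yel")
    m=(H>15)&(H<32)&(S>130)&(V>80)
    for b in blobs(m,20): print(b,onplane(c,b[0],100).round(1))
im=cv2.imread("pics/top0.png")
cv2.imwrite("pics/c1.png",cv2.resize(im[135:300,130:290],None,fx=3.6,fy=3.6,interpolation=cv2.INTER_CUBIC))
cv2.imwrite("pics/c2.png",cv2.resize(im[140:240,250:410],None,fx=5,fy=5,interpolation=cv2.INTER_CUBIC))
E
```

```text
top red
([22.5, 76.4], [0, 20, 48, 132, 2902]) [934.9 879.   15. ]
([250.9, 127.5], [235, 123, 32, 11, 219]) [750.2 171.1  15. ]
([224.1, 231.1], [218, 226, 10, 10, 41]) [434.9 255.8  15. ]
([192.9, 234.0], [188, 230, 9, 9, 41]) [429.1 349.3  15. ]
([219.9, 261.3], [214, 257, 10, 10, 45]) [345.8 268.9  15. ]
yel
([622.9, 92.8], [614, 90, 24, 7, 95]) [ 793.3 -912.5  100. ]
([551.6, 114.4], [549, 112, 6, 5, 20]) [ 736.9 -705.1  100. ]
([546.6, 135.4], [544, 133, 6, 5, 20]) [ 675.9 -685.7  100. ]
([523.9, 136.0], [522, 134, 5, 5, 20]) [ 676.4 -621.5  100. ]
([299.2, 187.5], [297, 160, 6, 56, 157]) [547.9  24.6 100. ]
([431.6, 242.2], [422, 231, 20, 23, 281]) [ 382.2 -341.3  100. ]
([97.7, 255.3], [96, 250, 4, 11, 37]) [373.8 593.5 100. ]
([77.5, 252.9], [74, 252, 8, 3, 22]) [382.3 650.1 100. ]
([89.5, 263.4], [88, 258, 4, 12, 47]) [352.1 615.8 100. ]
([94.6, 277.6], [89, 276, 11, 4, 36]) [312.5 600.5 100. ]
scene red
([424.9, 219.6], [420, 214, 11, 11, 75]) [353.6 274.7  15. ]
([408.3, 235.1], [404, 229, 11, 12, 82]) [445.2 261.8  15. ]
([442.2, 246.2], [437, 239, 13, 13, 90]) [437.5 355.6  15. ]
yel
([4.5, 53.1], [0, 47, 11, 13, 44]) [  333.8 -2244.7   100. ]
([17.6, 56.2], [8, 50, 20, 13, 54]) [  322.5 -2123.6   100. ]
([255.0, 160.3], [249, 150, 13, 22, 240]) [ 471.7 -267.7  100. ]
([117.2, 161.5], [115, 159, 5, 6, 21]) [ 720.2 -628.1  100. ]
([95.7, 166.7], [92, 163, 7, 9, 31]) [ 776.3 -653.9  100. ]
([129.3, 166.8], [127, 164, 5, 7, 22]) [ 719.3 -567.2  100. ]
([94.4, 177.7], [92, 175, 6, 7, 26]) [ 815.3 -596.9  100. ]
([115.8, 177.1], [113, 174, 6, 7, 29]) [ 778.5 -547.4  100. ]
([315.1, 206.0], [297, 190, 38, 33, 322]) [570.1  33.3 100. ]
([567.4, 260.9], [561, 257, 15, 8, 49]) [429.  623.4 100. ]
([573.7, 273.4], [571, 268, 6, 12, 55]) [464.2 639.2 100. ]
([561.7, 275.1], [559, 271, 7, 10, 49]) [484.1 618.6 100. ]
([587.6, 287.7], [581, 284, 15, 8, 55]) [493.9 667.2 100. ]
```

View pics/c1.png

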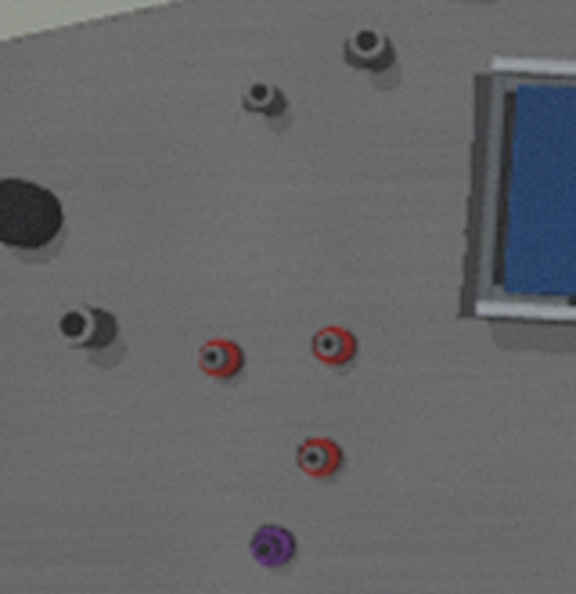

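View pics/c2.png

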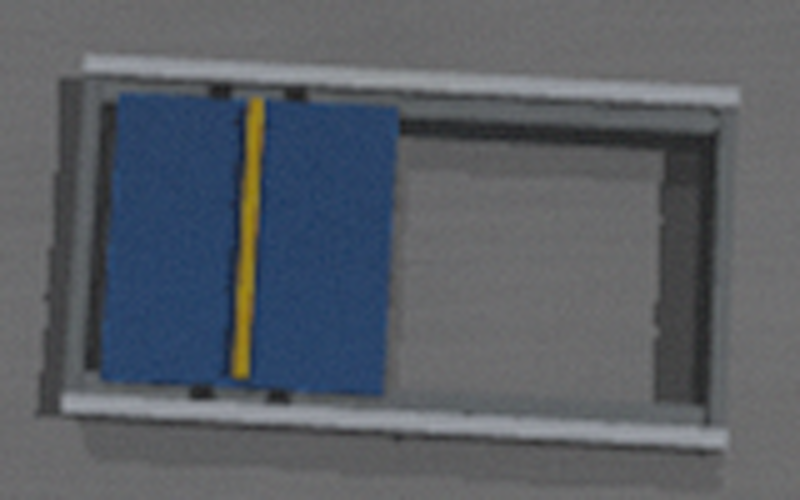

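The crops confirm three red bushings; the purple one at (206,286) is to be left alone. Now I'll fit the box frame from the rail-top corners.

```bash
python3 - <<'E'
from h import *
c=calibration("top")
off=np.array([250,140])
P=[np.array(p)/5+off-0.4 for p in [(85,63),(740,96),(61,403),(728,439)]]
W=[onplane(c,p,80) for p in P]
for w in W: print(w.round(1))
ul,ur,ll,lr=W
print("len",np.linalg.norm(ul-ur),np.linalg.norm(ll-lr),"sep",np.linalg.norm(ul-ll),np.linalg.norm(ur-lr))
B=np.array([[99,92],[99,-289],[-99,92],[-99,-289]],float)
# far rail = larger world x = box +x
A=np.array(W)[:,:2]
Bm=B.mean(0);Am=A.mean(0)
U,_,Vt=np.linalg.svd((A-Am).T@(B-Bm)); R=U@Vt
yaw=np.arctan2(R[1,0],R[0,0]);o=Am-R@Bm
print("yaw deg",np.degrees(yaw),"o",o, "res",(A-(B@R.T+o)).round(1).tolist(),np.linalg.det(R))
# rib ends z=100 in crop
for p in [(256,100),(241,377)]:
    w=onplane(c,np.array(p)/5+off-0.4,100)[:2]; print("rib end box",R.T@(w-o))
# scene check
s=calibration("scene"); im=cv2.imread("pics/scene0.png")
print(proj(s,[[*(R@b+o),80] for b in B]).round(1).tolist())
print("tri",[tri(c,a,s,b) for a,b in [((224.1,231.1),(408.3,235.1)),((192.9,234),(442.2,246.2)),((219.9,261.3),(424.9,219.6)),((299.2,187.5),(315.1,206))]])
cv2.imwrite("pics/c3.png",cv2.resize(im[155:265,215:375],None,fx=5,fy=5,interpolation=cv2.INTER_CUBIC))
E
```

```text
[657.4 117.6  80. ]
[ 625.7 -262.1   80. ]
[459.5 134.9  80. ]
[ 427.4 -245.2   80. ]
len 381.0320938965642 381.461931744137 sep 198.63795348254936 199.01422305269924
yaw deg -4.820693884955768 o [550.77771131  34.43473433] res [[0.2, -0.2], [0.6, -0.3], [-0.4, 0.5], [-0.4, 0.0]] 1.0000000000000002
rib end box [78.68354497 -9.93100086]
rib end box [-80.52533125 -10.63250135]
[[323.6, 240.9], [222.9, 188.1], [366.8, 204.0], [269.6, 161.9]]
tri [(array([435.16946192, 258.13586422,   6.0184908 ]), np.float64(1.1492143973564455)), (array([429.03763375, 352.67522732,   6.99045856]), np.float64(2.692507783476095)), (array([345.27064516, 271.40872541,   7.94269971]), np.float64(2.231201047116947)), (array([551.32844092,  23.24371366,  84.14921383]), np.float64(4.614150459626094))]
```

View pics/c3.png

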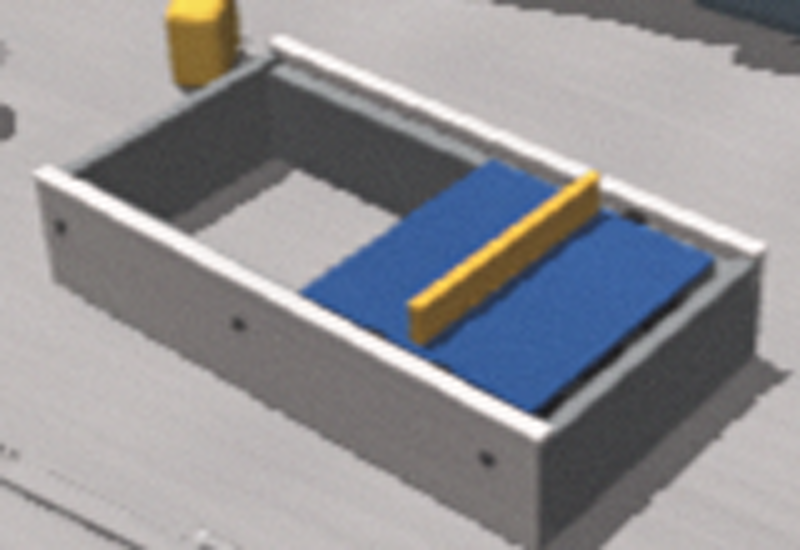

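```bash
cat >> h.py <<'E'
BO=np.array([550.8,34.4]);YAW=np.radians(-4.82)
BR=np.array([[np.cos(YAW),-np.sin(YAW)],[np.sin(YAW),np.cos(YAW)]])
def b2w(x,y): return BR@np.array([x,y],float)+BO
def w2b(p): return BR.T@(np.array(p[:2])-BO)
def st(tgt=None):
    s=sense();R=cv2.Rodrigues(s["orientation"])[0]
    print("t",round(s["time_s"],2),"tcp",s["ee_pos"].round(1),"box",w2b(s["ee_pos"]).round(1),"F",s["contact_force"].round(1),"gap",round(s["finger_gap"],1),"jawang",round(np.degrees(np.arctan2(R[1,1],R[0,1])),2),"tilt",R[:,2].round(3),"q7",s["qpos"][6].round(2))
    if tgt is not None: print("move to",np.round(tgt,1),"d",(np.array(tgt)-s["ee_pos"]).round(1))
E
python3 - <<'E'
from h import *
st([*b2w(0,25),200])
import station; print([n for n in dir(station) if not n.startswith('__')])
print(b2w(0,25))
c=calibration("top");print("purple",onplane(c,(206,287),15))
E
```

```text
t 0.1 tcp [ 170.6 -626.6  237.9] box [-323.3 -690.6] F [ 0.3 -0.1  0.7] gap 88.0 jawang -74.77 tilt [-0.001  0.001 -1.   ] q7 -0.07
move to [552.9  59.3 200. ] d [382.3 685.9 -37.9]
['IKError', 'calibration', 'close_job', 'grip_depth', 'read_camera', 'sense']
[552.900642    59.31158974]
purple [271.91252917 310.33614324  15.        ]
```

carry_out([
  {"dx":16,"dy":28.6,"rz":-0.84,"hand":-1},
  {"dx":16,"dy":28.6,"rz":-0.84,"hand":-1},
  {"dx":16,"dy":28.6,"rz":-0.84,"hand":-1},
  {"dx":16,"dy":28.6,"rz":-0.84,"hand":-1},
  {"dx":16,"dy":28.6,"rz":-0.84,"hand":-1},
  {"dx":16,"dy":28.6,"rz":-0.84,"hand":-1},
  {"dx":16,"dy":28.6,"rz":-0.84,"hand":-1},
  {"dx":16,"dy":28.6,"rz":-0.84,"hand":-1},
], grip_force=20)

```text
$.targets[0]: bad value
```

carry_out([
  {"dx":16,"dy":28.6,"rz":-0.84,"hand":-1},
  {"dx":16,"dy":28.6,"rz":-0.84,"hand":-1},
  {"dx":16,"dy":28.6,"rz":-0.84,"hand":-1},
  {"dx":16,"dy":28.6,"rz":-0.84,"hand":-1},
  {"dx":16,"dy":28.6,"rz":-0.84,"hand":-1},
  {"dx":16,"dy":28.6,"rz":-0.84,"hand":-1},
  {"dx":16,"dy":28.6,"rz":-0.84,"hand":-1},
  {"dx":16,"dy":28.6,"rz":-0.84,"hand":-1},
])

```text
$.targets[0]: bad value
```

carry_out([
  {"dx":16,"dy":28.6,"rz":-0.84,"hand":-1},
  {"dx":16,"dy":28.6,"rz":-0.84,"hand":-1},
  {"dx":16,"dy":28.6,"rz":-0.84,"hand":-1},
  {"dx":16,"dy":28.6,"rz":-0.84,"hand":-1},
  {"dx":16,"dy":28.6,"rz":-0.84,"hand":-1},
  {"dx":16,"dy":28.6,"rz":-0.84,"hand":-1},
  {"dx":16,"dy":28.6,"rz":-0.84,"hand":-1},
  {"dx":15,"dy":28.6,"rz":-0.84,"hand":-1},
])

```text
$.targets[0]: bad value
```

```bash
python3 - <<'E'
from h import *
st([*b2w(0,25),200])
cv2.imwrite("pics/w1.png",read_camera("wrist")); print(grip_depth, calibration("wrist"))
E
```

```text
t 0.1 tcp [ 170.6 -626.6  237.9] box [-323.3 -690.6] F [ 0.3 -0.1  0.7] gap 88.0 jawang -74.77 tilt [-0.001  0.001 -1.   ] q7 -0.07
move to [552.9  59.3 200. ] d [382.3 685.9 -37.9]
18.700000000000003 {'vfov': 69.3195639296201, 'cx': 325.2629311514765, 'cy': 199.09076395109926, 'D': array([-0.03180277,  0.        ,  0.        ,  0.        ,  0.        ]), 'R': array([[ 0.26321573, -0.96473512, -0.00190318],
       [-0.9277741 , -0.25367123,  0.2736533 ],
       [-0.26448574, -0.07026413, -0.96182652]]), 't': array([-648.91656588,  -38.83781636,  390.04269574])}
```

View pics/w1.png

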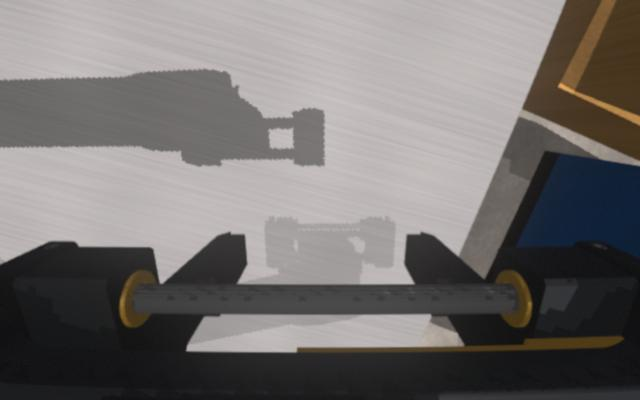

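The wrist view shows only the bench ahead and the fingers, so nothing has moved. I'll try again with all seven fields in each row.

carry_out([
  {"dx":16,"dy":28.6,"dz":0,"rx":0,"ry":0,"rz":-0.84,"hand":-1},
], grip_force=20)

```text
time_s: 0.23
ee_pos: [182.0, -602.2, 238.1]
orientation: [3.116, 0.382, -0.005]
contact_force: [-0.9, -0.0, -0.1]
finger_gap: 83.3
```

carry_out([
  {"dx":20,"dy":36,"dz":0,"rx":0,"ry":0,"rz":-1.07,"hand":-1},
  {"dx":20,"dy":36,"dz":0,"rx":0,"ry":0,"rz":-1.07,"hand":-1},
  {"dx":20,"dy":36,"dz":0,"rx":0,"ry":0,"rz":-1.07,"hand":-1},
  {"dx":20,"dy":36,"dz":0,"rx":0,"ry":0,"rz":-1.07,"hand":-1},
  {"dx":20,"dy":36,"dz":0,"rx":0,"ry":0,"rz":-1.07,"hand":-1},
  {"dx":20,"dy":36,"dz":0,"rx":0,"ry":0,"rz":-1.07,"hand":-1},
  {"dx":20,"dy":36,"dz":0,"rx":0,"ry":0,"rz":-1.07,"hand":-1},
  {"dx":20,"dy":36,"dz":0,"rx":0,"ry":0,"rz":-1.07,"hand":-1},
])

```text
time_s: 0.9
ee_pos: [347.1, -308.7, 238.7]
orientation: [3.137, 0.158, -0.0]
contact_force: [0.8, -0.8, -0.1]
finger_gap: 30.2
```

carry_out([
  {"dx":20,"dy":36,"dz":0,"rx":0,"ry":0,"rz":-1.07,"hand":-1},
  {"dx":20,"dy":36,"dz":0,"rx":0,"ry":0,"rz":-1.07,"hand":-1},
  {"dx":20,"dy":36,"dz":0,"rx":0,"ry":0,"rz":-1.07,"hand":-1},
  {"dx":20,"dy":36,"dz":0,"rx":0,"ry":0,"rz":-1.07,"hand":-1},
  {"dx":20,"dy":36,"dz":0,"rx":0,"ry":0,"rz":-1.07,"hand":-1},
  {"dx":20,"dy":36,"dz":0,"rx":0,"ry":0,"rz":-1.07,"hand":-1},
  {"dx":20,"dy":36,"dz":0,"rx":0,"ry":0,"rz":-1.07,"hand":-1},
  {"dx":20,"dy":36,"dz":0,"rx":0,"ry":0,"rz":-1.07,"hand":-1},
])

```text
time_s: 1.57
ee_pos: [507.2, -20.7, 238.7]
orientation: [3.14, -0.077, -0.0]
contact_force: [0.5, 0.1, -0.1]
finger_gap: 0.3
```

carry_out([
  {"dx":20,"dy":36,"dz":0,"rx":0,"ry":0,"rz":-1.07,"hand":-1},
  {"dx":20,"dy":36,"dz":0,"rx":0,"ry":0,"rz":-1.07,"hand":-1},
  {"dx":0,"dy":0,"dz":0,"rx":0,"ry":0,"rz":0,"hand":-1},
  {"dx":0,"dy":0,"dz":0,"rx":0,"ry":0,"rz":0,"hand":-1},
])

```text
time_s: 1.9
ee_pos: [547.0, 52.3, 238.3]
orientation: [-3.138, 0.126, 0.001]
contact_force: [0.2, -1.0, -0.7]
finger_gap: 0.4
```

```bash
python3 - <<'E'
from h import *
st([*b2w(0,20),200])
cv2.imwrite("pics/w1.png",read_camera("wrist"))
c=calibration("wrist")
print(proj(c,[[*b2w(x,y),80] for x,y in [(99,92),(99,-289),(-99,92),(-99,-289)]]).round(1).tolist())
print(proj(c,[[*b2w(x,-10),100] for x in (80,-80)]).round(1).tolist())
E
```

```text
t 1.9 tcp [547.   52.3 238.3] box [-5.3 17.5] F [ 0.2 -1.  -0.7] gap 0.4 jawang -94.58 tilt [-0.     0.001 -1.   ] q7 -1.95
move to [552.5  54.3 200. ] d [  5.5   2.  -38.3]
[[247.4, 80.3], [622.6, 85.0], [259.4, 261.5], [578.4, 260.5]]
[[352.1, 99.3], [348.2, 254.9]]
```

View pics/w1.png

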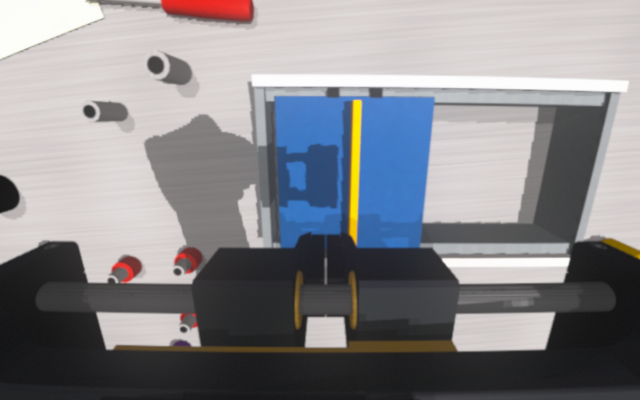

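carry_out([
  {"dx":6,"dy":6,"dz":-36,"rx":0,"ry":0,"rz":-0.2,"hand":-1},
  {"dx":0,"dy":0,"dz":-40,"rx":0,"ry":0,"rz":0,"hand":-1},
  {"dx":0,"dy":0,"dz":-40,"rx":0,"ry":0,"rz":0,"hand":-1},
  {"dx":0,"dy":0,"dz":-25,"rx":0,"ry":0,"rz":0,"hand":-1},
  {"dx":0,"dy":0,"dz":-13,"rx":0,"ry":0,"rz":0,"hand":-1},
  {"dx":0,"dy":0,"dz":0,"rx":0,"ry":0,"rz":0,"hand":-1},
  {"dx":-0.5,"dy":-6,"dz":0,"rx":0,"ry":0,"rz":0,"hand":-1},
  {"dx":0,"dy":0,"dz":0,"rx":0,"ry":0,"rz":0,"hand":-1},
])

```text
time_s: 2.62
ee_pos: [553.5, 47.6, 86.5]
orientation: [3.138, -0.142, 0.004]
contact_force: [0.6, -0.1, 0.5]
finger_gap: 0.4
```

carry_out([
  {"dx":-0.8,"dy":-10,"dz":0,"rx":0,"ry":0,"rz":0,"hand":-1},
  {"dx":-1.3,"dy":-15,"dz":0,"rx":0,"ry":0,"rz":0,"hand":-1},
  {"dx":-1.3,"dy":-15,"dz":0,"rx":0,"ry":0,"rz":0,"hand":-1},
  {"dx":-1.3,"dy":-15,"dz":0,"rx":0,"ry":0,"rz":0,"hand":-1},
])

```text
time_s: 2.95
ee_pos: [549.2, -5.4, 86.8]
orientation: [-3.137, 0.138, -0.007]
contact_force: [-0.1, 4.5, 1.8]
finger_gap: 0.4
```

```bash
python3 - <<'E'
from h import *
st()
E
```

```text
t 2.95 tcp [549.2  -5.4  86.8] box [  1.7 -39.8] F [-0.1  4.5  1.8] gap 0.4 jawang -95.02 tilt [ 0.004  0.001 -1.   ] q7 -1.93
```

carry_out([
  {"dx":-1.4,"dy":-15,"dz":0,"rx":0,"ry":0,"rz":0,"hand":-1},
  {"dx":-1.4,"dy":-15,"dz":0,"rx":0,"ry":0,"rz":0,"hand":-1},
  {"dx":-1.4,"dy":-15,"dz":0,"rx":0,"ry":0,"rz":0,"hand":-1},
  {"dx":-1.3,"dy":-15,"dz":0,"rx":0,"ry":0,"rz":0,"hand":-1},
  {"dx":-1.3,"dy":-15,"dz":0,"rx":0,"ry":0,"rz":0,"hand":-1},
  {"dx":-1.3,"dy":-15,"dz":0,"rx":0,"ry":0,"rz":0,"hand":-1},
  {"dx":-1.3,"dy":-15,"dz":0,"rx":0,"ry":0,"rz":0,"hand":-1},
  {"dx":-0.8,"dy":-10,"dz":0,"rx":0,"ry":0,"rz":0,"hand":-1},
])

```text
time_s: 3.62
ee_pos: [539.4, -121.2, 86.8]
orientation: [-3.138, 0.14, -0.008]
contact_force: [3.7, 6.3, 3.1]
finger_gap: 0.1
```

carry_out([
  {"dx":-0.4,"dy":-4,"dz":0,"rx":0,"ry":0,"rz":0,"hand":-1},
  {"dx":-0.3,"dy":-3,"dz":0,"rx":0,"ry":0,"rz":0,"hand":-1},
  {"dx":-0.2,"dy":-2,"dz":0,"rx":0,"ry":0,"rz":0,"hand":-1},
])

```text
time_s: 3.87
ee_pos: [538.8, -128.2, 86.8]
orientation: [-3.137, 0.137, -0.008]
contact_force: [2.2, 6.7, 3.7]
finger_gap: 0.8
```

```bash
python3 - <<'E'
from h import *
st()
E
```

```text
t 3.87 tcp [ 538.8 -128.2   86.8] box [   1.7 -163. ] F [2.2 6.7 3.7] gap 0.8 jawang -95.02 tilt [ 0.005  0.002 -1.   ] q7 -1.7
```

carry_out([
  {"dx":-0.4,"dy":-4,"dz":0,"rx":0,"ry":0,"rz":0,"hand":-1},
  {"dx":-0.4,"dy":-4,"dz":0,"rx":0,"ry":0,"rz":0,"hand":-1},
  {"dx":-0.2,"dy":-3,"dz":0,"rx":0,"ry":0,"rz":0,"hand":-1},
  {"dx":0,"dy":0,"dz":0,"rx":0,"ry":0,"rz":0,"hand":-1},
])

```text
time_s: 4.2
ee_pos: [537.8, -139.5, 86.7]
orientation: [-3.137, 0.137, -0.008]
contact_force: [3.7, 5.5, 2.5]
finger_gap: 0.6
```

carry_out([
  {"dx":-0.1,"dy":-2,"dz":0,"rx":0,"ry":0,"rz":0,"hand":-1},
  {"dx":-0.1,"dy":-1,"dz":0,"rx":0,"ry":0,"rz":0,"hand":-1},
  {"dx":0,"dy":0,"dz":0,"rx":0,"ry":0,"rz":0,"hand":-1},
])

```text
time_s: 4.45
ee_pos: [537.6, -141.9, 86.7]
orientation: [-3.137, 0.137, -0.008]
contact_force: [2.9, 5.7, 4.0]
finger_gap: 0.4
```

```bash
python3 - <<'E'
from h import *
st()
im=read_camera("top");cv2.imwrite("pics/t1.png",im[130:250,240:420].repeat(4,0).repeat(4,1))
E
```

```text
t 4.45 tcp [ 537.6 -141.9   86.7] box [   1.7 -176.8] F [2.9 5.7 4. ] gap 0.4 jawang -94.99 tilt [ 0.005  0.002 -1.   ] q7 -1.68
```

View pics/t1.png

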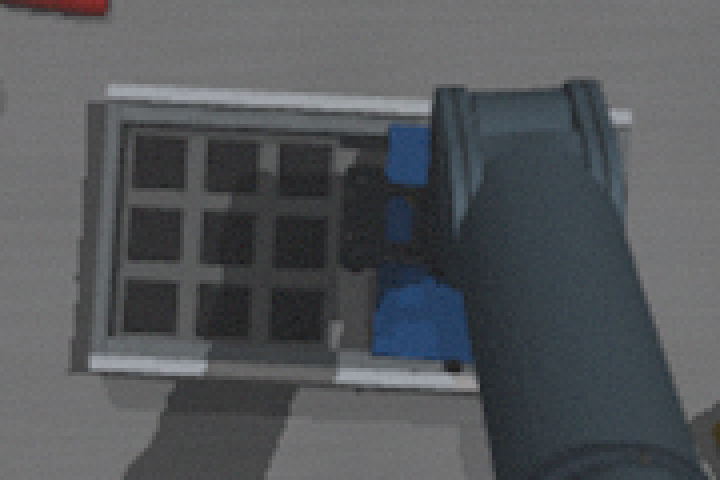

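The cover is moving and all nine plugs are visible. The stop hasn't been felt yet, so I'll continue gently.

carry_out([
  {"dx":-0.2,"dy":-2,"dz":0,"rx":0,"ry":0,"rz":0,"hand":-1},
  {"dx":-0.1,"dy":-2,"dz":0,"rx":0,"ry":0,"rz":0,"hand":-1},
  {"dx":0,"dy":0,"dz":0,"rx":0,"ry":0,"rz":0,"hand":-1},
])

```text
time_s: 4.75
ee_pos: [537.5, -142.4, 86.8]
orientation: [-3.133, 0.133, -0.007]
contact_force: [2.0, 14.5, 6.6]
finger_gap: 0.4
```

carry_out([
  {"dx":-0.2,"dy":-2,"dz":0,"rx":0,"ry":0,"rz":0,"hand":-1},
  {"dx":0,"dy":0,"dz":0,"rx":0,"ry":0,"rz":0,"hand":-1},
  {"dx":0,"dy":0,"dz":0,"rx":0,"ry":0,"rz":0,"hand":-1},
])

```text
time_s: 5.0
ee_pos: [537.4, -142.5, 86.8]
orientation: [-3.132, 0.131, -0.007]
contact_force: [2.7, 18.5, 7.0]
finger_gap: 0.3
```

carry_out([
  {"dx":-0.2,"dy":-2,"dz":0,"rx":0,"ry":0,"rz":0,"hand":-1},
  {"dx":0,"dy":0,"dz":0,"rx":0,"ry":0,"rz":0,"hand":-1},
  {"dx":0,"dy":0,"dz":0,"rx":0,"ry":0,"rz":0,"hand":-1},
])

```text
time_s: 5.25
ee_pos: [537.4, -142.6, 86.8]
orientation: [-3.13, 0.129, -0.007]
contact_force: [1.7, 22.8, 8.6]
finger_gap: 0.5
```

```bash
sed -i 's/^BO=.*;YAW/BO=np.array([550.65,32.6]);YAW/' h.py; python3 - <<'E'
from h import *
st([*b2w(0,-54),50])
for k in range(9): print(k,b2w(54*(k//3-1),54*(k%3-1)).round(1))
E
```

```text
t 5.25 tcp [ 537.4 -142.6   86.8] box [   1.5 -175.7] F [ 1.7 22.8  8.6] gap 0.5 jawang -94.7 tilt [ 0.005  0.009 -1.   ] q7 -1.66
move to [546.1 -21.2  50. ] d [  8.7 121.4 -36.8]
0 [492.3 -16.7]
1 [496.8  37.1]
2 [501.4  90.9]
3 [546.1 -21.2]
4 [550.6  32.6]
5 [555.2  86.4]
6 [599.9 -25.7]
7 [604.5  28.1]
8 [609.   81.9]
```

carry_out([
  {"dx":1,"dy":20,"dz":0,"rx":0,"ry":0,"rz":0,"hand":-1},
  {"dx":0,"dy":0,"dz":0,"rx":0,"ry":0,"rz":0,"hand":-1},
])

```text
time_s: 5.42
ee_pos: [536.3, -127.9, 85.9]
orientation: [-3.137, 0.132, -0.003]
contact_force: [-0.3, 0.4, 0.6]
finger_gap: 0.4
```

```bash
python3 - <<'E'
from h import *
st([*b2w(0,-54),50])
E
```

```text
t 5.42 tcp [ 536.3 -127.9   85.9] box [  -0.8 -161.2] F [-0.3  0.4  0.6] gap 0.4 jawang -94.82 tilt [ 0.002  0.002 -1.   ] q7 -1.7
move to [546.1 -21.2  50. ] d [  9.8 106.7 -35.9]
```

carry_out([
  {"dx":3.3,"dy":36,"dz":0,"rx":0,"ry":0,"rz":0,"hand":-1},
  {"dx":3.3,"dy":36,"dz":0,"rx":0,"ry":0,"rz":0,"hand":-1},
  {"dx":3.2,"dy":34.5,"dz":0,"rx":0,"ry":0,"rz":0,"hand":-1},
  {"dx":0,"dy":0,"dz":-20,"rx":0,"ry":0,"rz":0,"hand":-1},
  {"dx":0,"dy":0,"dz":-12,"rx":0,"ry":0,"rz":0,"hand":-1},
  {"dx":0,"dy":0,"dz":0,"rx":0,"ry":0,"rz":0,"hand":-1},
  {"dx":0,"dy":0,"dz":0,"rx":0,"ry":0,"rz":0,"hand":-1},
])

```text
time_s: 6.0
ee_pos: [544.6, -27.5, 52.4]
orientation: [3.137, -0.143, -0.003]
contact_force: [0.7, -1.1, 0.6]
finger_gap: 0.3
```

```bash
python3 - <<'E'
from h import *
st([*b2w(0,-54),50])
im=read_camera("wrist");cv2.imwrite("pics/w2.png",im)
E
```

```text
t 6.0 tcp [544.6 -27.5  52.4] box [ -1.  -60.4] F [ 0.7 -1.1  0.6] gap 0.3 jawang -95.21 tilt [-0.002 -0.002 -1.   ] q7 -1.92
move to [546.1 -21.2  50. ] d [ 1.5  6.3 -2.4]
```

View pics/w2.png

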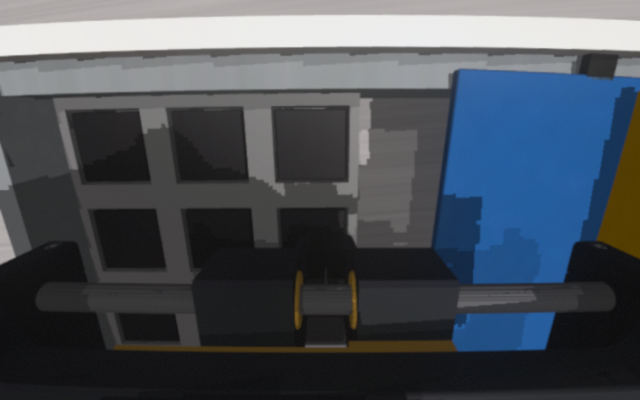

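The wrist view has cell 3's plug right beneath the fingers (~(315,225)). I'll shift 6 mm and press.

carry_out([
  {"dx":1.5,"dy":6.3,"dz":0,"rx":0,"ry":0,"rz":0,"hand":-1},
  {"dx":0,"dy":0,"dz":-4,"rx":0,"ry":0,"rz":0,"hand":-1},
  {"dx":0,"dy":0,"dz":-5,"rx":0,"ry":0,"rz":0,"hand":-1},
  {"dx":0,"dy":0,"dz":-5,"rx":0,"ry":0,"rz":0,"hand":-1},
  {"dx":0,"dy":0,"dz":0,"rx":0,"ry":0,"rz":0,"hand":-1},
])

```text
time_s: 6.47
ee_pos: [547.9, -18.7, 44.2]
orientation: [3.137, -0.139, 0.002]
contact_force: [-20.2, -0.4, 65.4]
finger_gap: 0.4
```

```bash
python3 - <<'E'
from h import *
st([*b2w(-54,-54),52])
E
```

```text
t 6.47 tcp [547.9 -18.7  44.2] box [  1.5 -51.4] F [-20.2  -0.4  65.4] gap 0.4 jawang -95.08 tilt [ 0.001 -0.002 -1.   ] q7 -1.94
move to [492.3 -16.7  52. ] d [-55.6   2.    7.8]
```

Cell 3 is full: 65 N at z = 44. I'll press the next ones more gently.

carry_out([
  {"dx":0,"dy":0,"dz":14,"rx":0,"ry":0,"rz":0,"hand":-1},
  {"dx":-26.9,"dy":2.2,"dz":2,"rx":0,"ry":0,"rz":0,"hand":-1},
  {"dx":-26.9,"dy":2.3,"dz":0,"rx":0,"ry":0,"rz":0,"hand":-1},
  {"dx":0,"dy":0,"dz":0,"rx":0,"ry":0,"rz":0,"hand":-1},
  {"dx":0,"dy":0,"dz":0,"rx":0,"ry":0,"rz":0,"hand":-1},
])

```text
time_s: 6.88
ee_pos: [491.8, -14.5, 54.6]
orientation: [3.138, -0.138, -0.002]
contact_force: [0.7, -0.3, -0.2]
finger_gap: 0.5
```

```bash
python3 - <<'E'
from h import *
st([*b2w(-54,-54),42])
E
```

```text
t 6.88 tcp [491.8 -14.5  54.6] box [-54.7 -51.9] F [ 0.7 -0.3 -0.2] gap 0.5 jawang -95.05 tilt [-0.001 -0.    -1.   ] q7 -1.96
move to [492.3 -16.7  42. ] d [  0.6  -2.2 -12.6]
```

carry_out([
  {"dx":0.5,"dy":-2,"dz":-5,"rx":0,"ry":0,"rz":0,"hand":-1},
  {"dx":0,"dy":0,"dz":-5,"rx":0,"ry":0,"rz":0,"hand":-1},
  {"dx":0,"dy":0,"dz":-3,"rx":0,"ry":0,"rz":0,"hand":-1},
  {"dx":0,"dy":0,"dz":0,"rx":0,"ry":0,"rz":0,"hand":-1},
  {"dx":0,"dy":0,"dz":0,"rx":0,"ry":0,"rz":0,"hand":-1},
])

```text
time_s: 7.3
ee_pos: [495.2, -16.8, 44.3]
orientation: [3.137, -0.14, 0.003]
contact_force: [-10.4, -1.0, 46.1]
finger_gap: 0.2
```

Cell 0 is full. Next is cell 1.

carry_out([
  {"dx":0,"dy":0,"dz":10,"rx":0,"ry":0,"rz":0,"hand":-1},
  {"dx":2.2,"dy":26.9,"dz":0,"rx":0,"ry":0,"rz":0,"hand":-1},
  {"dx":2.3,"dy":26.9,"dz":0,"rx":0,"ry":0,"rz":0,"hand":-1},
  {"dx":0,"dy":0,"dz":0,"rx":0,"ry":0,"rz":0,"hand":-1},
  {"dx":0,"dy":0,"dz":-4,"rx":0,"ry":0,"rz":0,"hand":-1},
  {"dx":0,"dy":0,"dz":-4,"rx":0,"ry":0,"rz":0,"hand":-1},
  {"dx":0,"dy":0,"dz":-1,"rx":0,"ry":0,"rz":0,"hand":-1},
  {"dx":0,"dy":0,"dz":0,"rx":0,"ry":0,"rz":0,"hand":-1},
])

```text
time_s: 7.97
ee_pos: [497.9, 36.5, 42.0]
orientation: [3.138, -0.141, -0.002]
contact_force: [-0.5, 0.4, -0.6]
finger_gap: 0.6
```

```bash
python3 - <<'E'
from h import *
st([*b2w(-54,0),42])
E
```

```text
t 7.97 tcp [497.9  36.5  42. ] box [-52.9  -0.6] F [-0.5  0.4 -0.6] gap 0.6 jawang -95.15 tilt [-0.001 -0.001 -1.   ] q7 -2.06
move to [496.8  37.1  42. ] d [-1.   0.6  0. ]
```

carry_out([
  {"dx":0,"dy":0,"dz":-3,"rx":0,"ry":0,"rz":0,"hand":-1},
  {"dx":0,"dy":0,"dz":-3,"rx":0,"ry":0,"rz":0,"hand":-1},
  {"dx":0,"dy":0,"dz":-2,"rx":0,"ry":0,"rz":0,"hand":-1},
])

```text
time_s: 8.22
ee_pos: [497.9, 36.5, 34.4]
orientation: [3.138, -0.141, -0.001]
contact_force: [-0.0, -1.3, 2.7]
finger_gap: 0.4
```

Cell 1 is empty: the plug sank to z = 34 with about 3 N. Next is cell 2.

carry_out([
  {"dx":0,"dy":0,"dz":18,"rx":0,"ry":0,"rz":0,"hand":-1},
  {"dx":2.2,"dy":26.9,"dz":0,"rx":0,"ry":0,"rz":0,"hand":-1},
  {"dx":2.3,"dy":26.9,"dz":0,"rx":0,"ry":0,"rz":0,"hand":-1},
  {"dx":0,"dy":0,"dz":0,"rx":0,"ry":0,"rz":0,"hand":-1},
  {"dx":0,"dy":0,"dz":-5,"rx":0,"ry":0,"rz":0,"hand":-1},
  {"dx":0,"dy":0,"dz":-3,"rx":0,"ry":0,"rz":0,"hand":-1},
  {"dx":0,"dy":0,"dz":-2,"rx":0,"ry":0,"rz":0,"hand":-1},
  {"dx":0,"dy":0,"dz":0,"rx":0,"ry":0,"rz":0,"hand":-1},
])

```text
time_s: 8.88
ee_pos: [502.1, 90.2, 42.0]
orientation: [3.138, -0.141, -0.002]
contact_force: [-0.9, 0.6, -0.5]
finger_gap: 0.4
```

```bash
python3 - <<'E'
from h import *
st([*b2w(-54,54),42])
E
```

```text
t 8.88 tcp [502.1  90.2  42. ] box [-53.3  53.3] F [-0.9  0.6 -0.5] gap 0.4 jawang -95.14 tilt [-0.001 -0.001 -1.   ] q7 -2.16
move to [501.4  90.9  42. ] d [-0.7  0.8  0. ]
```

Cell 2 gives way too. I'll confirm by going deeper, then go on to cell 5.

carry_out([
  {"dx":0,"dy":0,"dz":-4,"rx":0,"ry":0,"rz":0,"hand":-1},
  {"dx":0,"dy":0,"dz":-4,"rx":0,"ry":0,"rz":0,"hand":-1},
])

```text
time_s: 9.05
ee_pos: [502.3, 90.2, 34.4]
orientation: [3.137, -0.141, -0.001]
contact_force: [-0.9, -1.1, 2.5]
finger_gap: 0.3
```

carry_out([
  {"dx":0,"dy":0,"dz":18,"rx":0,"ry":0,"rz":0,"hand":-1},
  {"dx":26.9,"dy":-2.2,"dz":0,"rx":0,"ry":0,"rz":0,"hand":-1},
  {"dx":26.9,"dy":-2.3,"dz":0,"rx":0,"ry":0,"rz":0,"hand":-1},
  {"dx":0,"dy":0,"dz":0,"rx":0,"ry":0,"rz":0,"hand":-1},
  {"dx":0,"dy":0,"dz":-5,"rx":0,"ry":0,"rz":0,"hand":-1},
  {"dx":0,"dy":0,"dz":-3,"rx":0,"ry":0,"rz":0,"hand":-1},
  {"dx":0,"dy":0,"dz":-2,"rx":0,"ry":0,"rz":0,"hand":-1},
  {"dx":0,"dy":0,"dz":0,"rx":0,"ry":0,"rz":0,"hand":-1},
])

```text
time_s: 9.72
ee_pos: [555.0, 86.7, 41.9]
orientation: [3.138, -0.138, -0.003]
contact_force: [0.0, -0.2, -0.3]
finger_gap: 0.6
```

```bash
python3 - <<'E'
from h import *
st([*b2w(0,54),42])
E
```

```text
t 9.72 tcp [555.   86.7  41.9] box [-0.2 54.2] F [ 0.  -0.2 -0.3] gap 0.6 jawang -95.05 tilt [-0.002 -0.001 -1.   ] q7 -2.11
move to [555.2  86.4  42. ] d [ 0.2 -0.3  0.1]
```

carry_out([
  {"dx":0,"dy":0,"dz":-4,"rx":0,"ry":0,"rz":0,"hand":-1},
  {"dx":0,"dy":0,"dz":-4,"rx":0,"ry":0,"rz":0,"hand":-1},
])

```text
time_s: 9.88
ee_pos: [555.4, 86.9, 34.4]
orientation: [3.138, -0.138, -0.002]
contact_force: [-2.0, 0.5, 2.4]
finger_gap: 0.5
```

carry_out([
  {"dx":0,"dy":0,"dz":40,"rx":0,"ry":0,"rz":0,"hand":-1},
  {"dx":0,"dy":0,"dz":40,"rx":0,"ry":0,"rz":0,"hand":-1},
  {"dx":-15,"dy":20,"dz":30,"rx":0,"ry":0,"rz":0,"hand":-1},
  {"dx":-25,"dy":30,"dz":10,"rx":0,"ry":0,"rz":0,"hand":0.14},
  {"dx":-25,"dy":30,"dz":0,"rx":0,"ry":0,"rz":0,"hand":0.14},
  {"dx":-25,"dy":30,"dz":0,"rx":0,"ry":0,"rz":0,"hand":0.14},
  {"dx":0,"dy":0,"dz":0,"rx":0,"ry":0,"rz":0,"hand":0.14},
])

```text
time_s: 10.47
ee_pos: [460.7, 203.9, 154.9]
orientation: [-3.136, 0.122, 0.004]
contact_force: [-0.6, -0.1, -0.4]
finger_gap: 24.8
```

```bash
cat >> h.py <<'E'
def reds(n,im):
    h=cv2.cvtColor(im,cv2.COLOR_BGR2HSV);H,S,V=[h[...,i].astype(int) for i in range(3)]
    return blobs(((H<8)|(H>172))&(S>110)&(V>50),10)
E
python3 - <<'E'
from h import *
st()
for n in ("top","wrist","scene"):
    c=calibration(n); im=read_camera(n); cv2.imwrite(f"pics/{n}3.png",im)
    for b in reds(n,im): 
        w=onplane(c,b[0],12)
        if 300<w[0]<520 and 200<w[1]<420: print(n,b,w.round(1))
E
```

```text
t 10.47 tcp [460.7 203.9 154.9] box [-104.   163.1] F [-0.6 -0.1 -0.4] gap 24.8 jawang -94.46 tilt [-0.002  0.003 -1.   ] q7 -2.32
wrist ([274.3, 212.7], [256, 200, 32, 34, 486]) [439.9 256.7  12. ]
wrist ([189.4, 226.8], [168, 214, 37, 34, 569]) [431.2 350.4  12. ]
scene ([424.8, 219.9], [420, 214, 11, 11, 81]) [351.3 274.   12. ]
scene ([408.5, 235.2], [404, 229, 11, 12, 89]) [441.8 261.4  12. ]
scene ([442.1, 246.4], [437, 240, 13, 12, 91]) [435. 355.  12.]
```

View pics/wrist3.png

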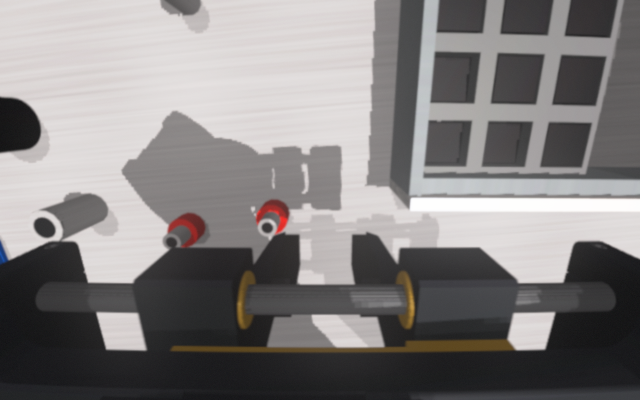

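View pics/top3.png

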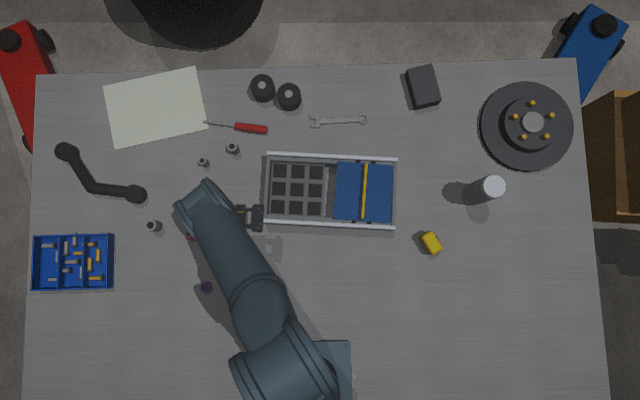

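```bash
python3 - <<'E'
from h import *
t=calibration("top");w=calibration("wrist");s=calibration("scene")
for p in [(221.1,230.8),(188.3,234.2),(216.9,262.2)]: print("top",onplane(t,np.array(p)-.4,46).round(1))
for p in [(267,228),(171,241)]: print("wrist",onplane(w,p,46).round(1))
im=cv2.imread("pics/scene3.png");cv2.imwrite("pics/c4.png",cv2.resize(im[195:265,390:470],None,fx=8,fy=8,interpolation=cv2.INTER_CUBIC))
im=cv2.imread("pics/wrist3.png");cv2.imwrite("pics/c5.png",cv2.resize(im[180:260,150:310],None,fx=5,fy=5,interpolation=cv2.INTER_CUBIC))
E
```

```text
top [435.7 259.7  46. ]
top [428.7 355.9  46. ]
top [345.  272.5  46. ]
wrist [439.7 254.3  46. ]
wrist [434.2 349.1  46. ]
```

View pics/c4.png

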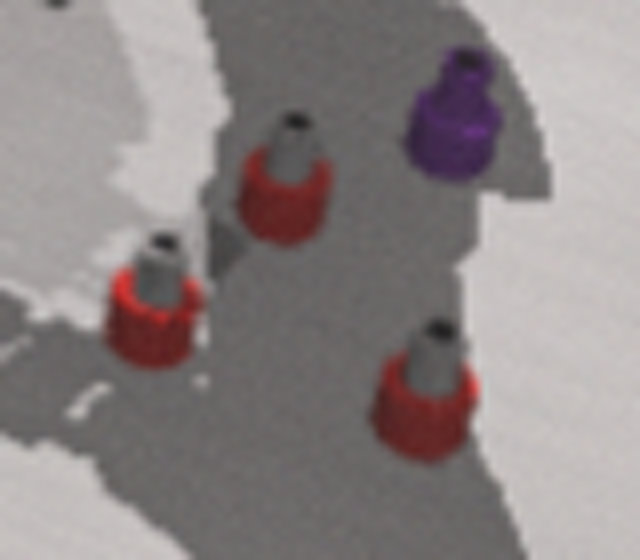

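View pics/c5.png

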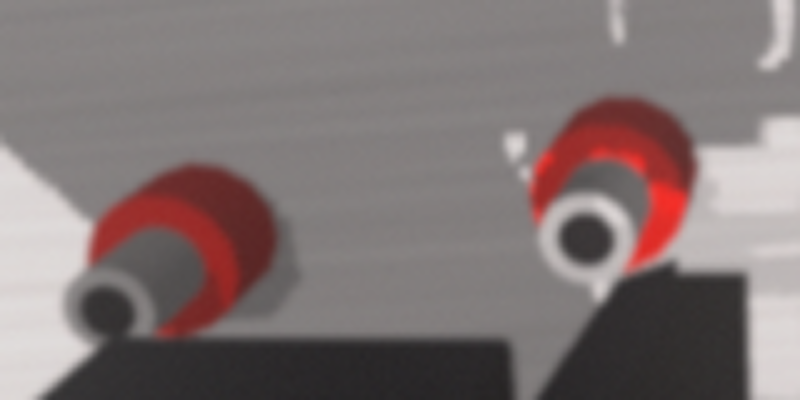

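```bash
python3 - <<'E'
from h import *
s=calibration("scene");w=calibration("wrist")
for p in [(410.6,225.3),(445,236.3),(427,210.3)]: print("scene",onplane(s,np.array(p)-.4,46).round(1))
for p in [(267.2,227.6),(171.6,242.4)]: print("wrist",onplane(w,np.array(p)-.4,46).round(1))
# wrist vs box: near rail corner & far? project
print(proj(w,[[*b2w(-104,92),80],[*b2w(-54,54),45]]))
E
```

```text
scene [438.1 260.   46. ]
scene [430.9 354.1  46. ]
scene [347.7 272.5  46. ]
wrist [440.6 254.4  46. ]
wrist [433.2 349.2  46. ]
[[405.10664915 214.10975928]
 [441.55491642 147.25967067]]
```

Offset by the box's touch-calibrated correction, the views put the bushings at about (437,258), (431,354) and (347,271). The purple one at scene crop (455,115) is not one of these. I'll grasp the first.

carry_out([
  {"dx":-12,"dy":27,"dz":0,"rx":0,"ry":0,"rz":0,"hand":0.14},
  {"dx":-12,"dy":27.5,"dz":0,"rx":0,"ry":0,"rz":0,"hand":0.14},
  {"dx":0,"dy":0,"dz":-35,"rx":0,"ry":0,"rz":-0.4,"hand":0.14},
  {"dx":0,"dy":0,"dz":-35,"rx":0,"ry":0,"rz":0,"hand":0.14},
  {"dx":0,"dy":0,"dz":-30,"rx":0,"ry":0,"rz":0,"hand":0.14},
  {"dx":0,"dy":0,"dz":-17,"rx":0,"ry":0,"rz":0,"hand":0.14},
  {"dx":0,"dy":0,"dz":-5,"rx":0,"ry":0,"rz":0,"hand":0.14},
  {"dx":0,"dy":0,"dz":0,"rx":0,"ry":0,"rz":0,"hand":0.14},
])

```text
time_s: 11.28
ee_pos: [442.3, 249.7, 31.3]
orientation: [3.136, -0.153, -0.003]
contact_force: [0.1, 0.7, 0.4]
finger_gap: 50.1
```

```bash
python3 - <<'E'
from h import *
st([437,258.3,31])
im=read_camera("wrist");cv2.imwrite("pics/w4.png",im)
E
```

```text
t 11.28 tcp [442.3 249.7  31.3] box [-126.2  207.2] F [0.1 0.7 0.4] gap 50.1 jawang -95.58 tilt [-0.002 -0.002 -1.   ] q7 -2.54
move to [437.  258.3  31. ] d [-5.3  8.6 -0.3]
```

View pics/w4.png

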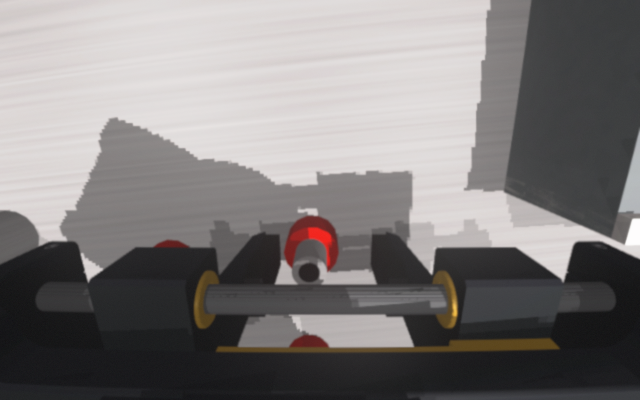

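carry_out([
  {"dx":-5,"dy":8.5,"dz":0,"rx":0,"ry":0,"rz":0,"hand":0.14},
  {"dx":0,"dy":0,"dz":0,"rx":0,"ry":0,"rz":0,"hand":0.14},
])

```text
time_s: 11.5
ee_pos: [437.5, 262.2, 34.1]
orientation: [-3.135, 0.148, -0.003]
contact_force: [0.2, 0.6, -0.4]
finger_gap: 50.2
```

carry_out([
  {"dx":0,"dy":0,"dz":0,"rx":0,"ry":0,"rz":0,"hand":-1},
  {"dx":0,"dy":0,"dz":0,"rx":0,"ry":0,"rz":0,"hand":-1},
  {"dx":0,"dy":0,"dz":0,"rx":0,"ry":0,"rz":0,"hand":-1},
  {"dx":0,"dy":0,"dz":0,"rx":0,"ry":0,"rz":0,"hand":-1},
  {"dx":0,"dy":0,"dz":0,"rx":0,"ry":0,"rz":0,"hand":-1},
  {"dx":0,"dy":0,"dz":0,"rx":0,"ry":0,"rz":0,"hand":-1},
], grip_force=25)

```text
time_s: 12.0
ee_pos: [437.4, 259.7, 32.8]
orientation: [3.138, -0.15, 0.0]
contact_force: [0.7, -0.6, 1.7]
finger_gap: 17.0
```

```bash
python3 - <<'E'
from h import *
st([*b2w(0,54),31])
im=read_camera("wrist");cv2.imwrite("pics/w5.png",im)
E
```

```text
t 12.0 tcp [437.4 259.7  32.8] box [-131.9  216.7] F [ 0.7 -0.6  1.7] gap 17.0 jawang -95.48 tilt [ 0. -0. -1.] q7 -2.56
move to [555.2  86.4  31. ] d [ 117.8 -173.3   -1.8]
```

View pics/w5.png

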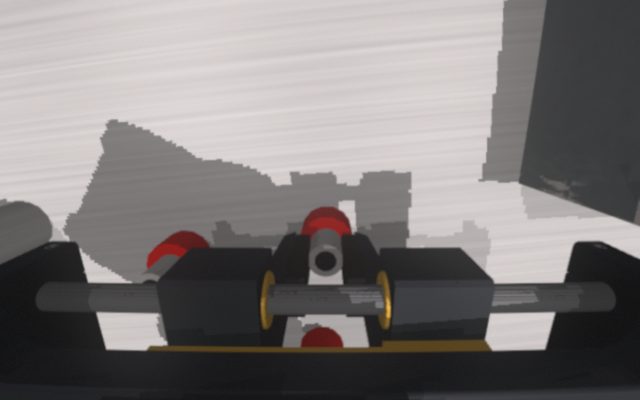

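It's gripped: the gap is 17 mm and the sleeve sits between the pads at (325,260). I'll lift it and carry it to cell 5.

carry_out([
  {"dx":0,"dy":0,"dz":35,"rx":0,"ry":0,"rz":0,"hand":-1},
  {"dx":0,"dy":0,"dz":40,"rx":0,"ry":0,"rz":0,"hand":-1},
  {"dx":0,"dy":0,"dz":30,"rx":0,"ry":0,"rz":0,"hand":-1},
  {"dx":19.6,"dy":-28.9,"dz":0,"rx":0,"ry":0,"rz":0.1,"hand":-1},
  {"dx":19.6,"dy":-28.9,"dz":0,"rx":0,"ry":0,"rz":0.1,"hand":-1},
  {"dx":19.6,"dy":-28.9,"dz":0,"rx":0,"ry":0,"rz":0.1,"hand":-1},
  {"dx":19.6,"dy":-28.9,"dz":0,"rx":0,"ry":0,"rz":0.1,"hand":-1},
  {"dx":19.6,"dy":-28.9,"dz":0,"rx":0,"ry":0,"rz":0.1,"hand":-1},
])

```text
time_s: 12.72
ee_pos: [535.8, 113.6, 137.6]
orientation: [3.138, -0.136, -0.0]
contact_force: [0.8, 0.4, -1.2]
finger_gap: 17.2
```

carry_out([
  {"dx":19.6,"dy":-28.9,"dz":0,"rx":0,"ry":0,"rz":0,"hand":-1},
  {"dx":0,"dy":0,"dz":0,"rx":0,"ry":0,"rz":0,"hand":-1},
  {"dx":0,"dy":0,"dz":0,"rx":0,"ry":0,"rz":0,"hand":-1},
])

```text
time_s: 12.97
ee_pos: [555.6, 83.7, 137.3]
orientation: [3.137, -0.144, -0.0]
contact_force: [-0.4, 0.2, -1.2]
finger_gap: 17.2
```

```bash
python3 - <<'E'
from h import *
st([*b2w(0,54),85])
im=read_camera("wrist");cv2.imwrite("pics/w6.png",im)
E
```

```text
t 12.97 tcp [555.6  83.7 137.3] box [ 0.6 51.4] F [-0.4  0.2 -1.2] gap 17.2 jawang -95.24 tilt [-0.    -0.001 -1.   ] q7 -2.07
move to [555.2  86.4  85. ] d [ -0.4   2.7 -52.3]
```

View pics/w6.png

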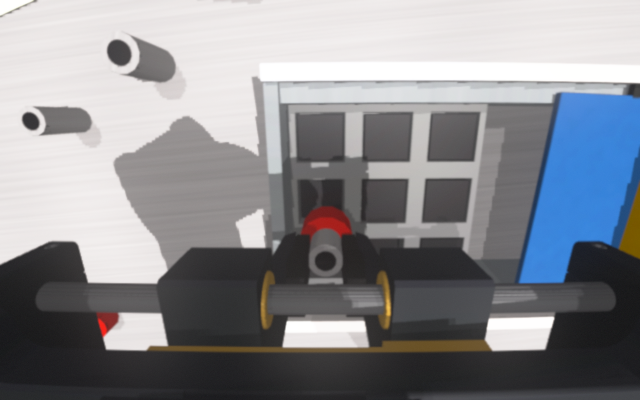

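carry_out([
  {"dx":-0.4,"dy":2.7,"dz":-25,"rx":0,"ry":0,"rz":0.3,"hand":-1},
  {"dx":0,"dy":0,"dz":-25,"rx":0,"ry":0,"rz":0,"hand":-1},
  {"dx":0,"dy":0,"dz":0,"rx":0,"ry":0,"rz":0,"hand":-1},
  {"dx":0,"dy":0,"dz":-6,"rx":0,"ry":0,"rz":0,"hand":-1},
  {"dx":0,"dy":0,"dz":-6,"rx":0,"ry":0,"rz":0,"hand":-1},
  {"dx":0,"dy":0,"dz":-5,"rx":0,"ry":0,"rz":0,"hand":-1},
])

```text
time_s: 13.52
ee_pos: [555.1, 89.8, 71.3]
orientation: [-3.139, 0.127, -0.002]
contact_force: [-0.3, 0.1, -1.6]
finger_gap: 17.4
```

```bash
python3 - <<'E'
from h import *
st([*b2w(0,54),51])
E
```

```text
t 13.52 tcp [555.1  89.8  71.3] box [-0.4 57.4] F [-0.3  0.1 -1.6] gap 17.4 jawang -94.63 tilt [ 0.001  0.    -1.   ] q7 -2.1
move to [555.2  86.4  51. ] d [  0.1  -3.4 -20.3]
```

carry_out([
  {"dx":0,"dy":-3,"dz":-5,"rx":0,"ry":0,"rz":0,"hand":-1},
  {"dx":0,"dy":0,"dz":-5,"rx":0,"ry":0,"rz":0,"hand":-1},
  {"dx":0,"dy":0,"dz":-5,"rx":0,"ry":0,"rz":0,"hand":-1},
  {"dx":0,"dy":0,"dz":-4,"rx":0,"ry":0,"rz":0,"hand":-1},
  {"dx":0,"dy":0,"dz":0,"rx":0,"ry":0,"rz":0,"hand":-1},
])

```text
time_s: 13.93
ee_pos: [554.5, 86.1, 51.1]
orientation: [3.139, -0.128, -0.001]
contact_force: [0.4, 0.7, -1.5]
finger_gap: 16.8
```

```bash
python3 - <<'E'
from h import *
st([*b2w(0,54),51])
E
```

```text
t 13.93 tcp [554.5  86.1  51.1] box [-0.7 53.6] F [ 0.4  0.7 -1.5] gap 16.8 jawang -94.67 tilt [-0. -0. -1.] q7 -2.11
move to [555.2  86.4  51. ] d [ 0.7  0.3 -0.1]
```

carry_out([
  {"dx":0,"dy":0,"dz":-1.5,"rx":0,"ry":0,"rz":0,"hand":-1},
  {"dx":0,"dy":0,"dz":-1,"rx":0,"ry":0,"rz":0,"hand":-1},
  {"dx":0,"dy":0,"dz":0,"rx":0,"ry":0,"rz":0,"hand":-1},
])

```text
time_s: 14.18
ee_pos: [554.8, 85.9, 49.7]
orientation: [3.139, -0.128, 0.001]
contact_force: [-1.5, -0.2, 3.5]
finger_gap: 17.4
```

carry_out([
  {"dx":0,"dy":0,"dz":1,"rx":0,"ry":0,"rz":0,"hand":-0.25},
  {"dx":0,"dy":0,"dz":0,"rx":0,"ry":0,"rz":0,"hand":-0.25},
  {"dx":0,"dy":0,"dz":12,"rx":0,"ry":0,"rz":0,"hand":-0.25},
  {"dx":0,"dy":0,"dz":20,"rx":0,"ry":0,"rz":0,"hand":-0.25},
  {"dx":0,"dy":0,"dz":0,"rx":0,"ry":0,"rz":0,"hand":-1},
  {"dx":0,"dy":0,"dz":0,"rx":0,"ry":0,"rz":0,"hand":-1},
  {"dx":0,"dy":0,"dz":0,"rx":0,"ry":0,"rz":0,"hand":-1},
  {"dx":0,"dy":0,"dz":0,"rx":0,"ry":0,"rz":0,"hand":-1},
])

```text
time_s: 14.85
ee_pos: [554.0, 86.0, 81.7]
orientation: [3.139, -0.128, -0.002]
contact_force: [-0.0, -0.5, -0.7]
finger_gap: 8.5
```

carry_out([
  {"dx":0,"dy":0,"dz":-10,"rx":0,"ry":0,"rz":0,"hand":-1},
  {"dx":0,"dy":0,"dz":-4,"rx":0,"ry":0,"rz":0,"hand":-1},
  {"dx":0,"dy":0,"dz":-3,"rx":0,"ry":0,"rz":0,"hand":-1},
  {"dx":0,"dy":0,"dz":-2,"rx":0,"ry":0,"rz":0,"hand":-1},
  {"dx":0,"dy":0,"dz":0,"rx":0,"ry":0,"rz":0,"hand":-1},
])

```text
time_s: 15.27
ee_pos: [554.6, 86.2, 63.5]
orientation: [3.139, -0.128, -0.001]
contact_force: [-1.9, 0.1, 7.8]
finger_gap: 0.4
```

The top is at 63.5 under 8 N, so the first bushing is fully down. Now for the second.

carry_out([
  {"dx":0,"dy":0,"dz":36,"rx":0,"ry":0,"rz":0,"hand":-1},
  {"dx":-8,"dy":14,"dz":32,"rx":0,"ry":0,"rz":3,"hand":-1},
  {"dx":-16.5,"dy":36,"dz":0,"rx":0,"ry":0,"rz":3.5,"hand":0.14},
  {"dx":-16.5,"dy":36,"dz":0,"rx":0,"ry":0,"rz":3.5,"hand":0.14},
  {"dx":-16.5,"dy":36,"dz":0,"rx":0,"ry":0,"rz":3.5,"hand":0.14},
  {"dx":-16.5,"dy":36,"dz":0,"rx":0,"ry":0,"rz":3.5,"hand":0.14},
  {"dx":-16.5,"dy":36,"dz":0,"rx":0,"ry":0,"rz":3.5,"hand":0.14},
  {"dx":-16.5,"dy":36,"dz":0,"rx":0,"ry":0,"rz":3.5,"hand":0.14},
])

```text
time_s: 15.93
ee_pos: [446.4, 317.5, 130.9]
orientation: [3.096, 0.532, -0.0]
contact_force: [0.6, -0.2, 0.4]
finger_gap: 38.3
```

carry_out([
  {"dx":-16,"dy":38,"dz":0,"rx":0,"ry":0,"rz":1,"hand":0.14},
  {"dx":0,"dy":0,"dz":0,"rx":0,"ry":0,"rz":0,"hand":0.14},
  {"dx":0,"dy":0,"dz":0,"rx":0,"ry":0,"rz":0,"hand":0.14},
])

```text
time_s: 16.18
ee_pos: [429.5, 356.9, 130.9]
orientation: [-3.089, -0.563, 0.002]
contact_force: [-0.0, -0.5, 0.4]
finger_gap: 50.1
```

```bash
python3 - <<'E'
from h import *
st([431.5,354,31])
c=calibration("wrist")
im=read_camera("wrist");cv2.imwrite("pics/w7.png",im)
for n in("scene",):
    for b in reds(n,read_camera(n)): 
        w=onplane(calibration(n),b[0],12)
        if 300<w[0]<520 and 200<w[1]<420: print(n,b,w.round(1))
E
```

```text
t 16.18 tcp [429.5 356.9 130.9] box [-148.  313.] F [-0.  -0.5  0.4] gap 50.1 jawang -69.35 tilt [-0.001  0.001 -1.   ] q7 -2.25
move to [431.5 354.   31. ] d [  2.   -2.9 -99.9]
scene ([425.0, 219.6], [420, 214, 12, 11, 82]) [349.6 273.9  12. ]
scene ([442.5, 246.1], [437, 239, 13, 13, 95]) [433.2 355.5  12. ]
```

View pics/w7.png

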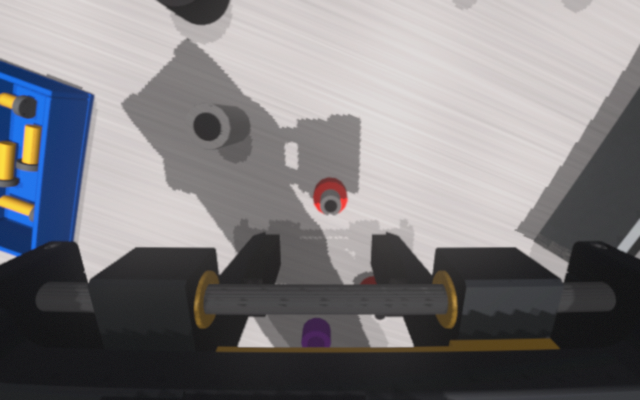

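The second bushing is at (330,200), centred between the fingers. I'll descend.

carry_out([
  {"dx":2,"dy":-3,"dz":-35,"rx":0,"ry":0,"rz":0,"hand":0.14},
  {"dx":0,"dy":0,"dz":-35,"rx":0,"ry":0,"rz":0,"hand":0.14},
  {"dx":0,"dy":0,"dz":-19,"rx":0,"ry":0,"rz":0,"hand":0.14},
  {"dx":0,"dy":0,"dz":0,"rx":0,"ry":0,"rz":0,"hand":0.14},
  {"dx":0,"dy":0,"dz":0,"rx":0,"ry":0,"rz":0,"hand":0.14},
])

```text
time_s: 16.7
ee_pos: [433.9, 349.2, 41.6]
orientation: [3.091, 0.551, -0.003]
contact_force: [-0.4, -0.1, 1.2]
finger_gap: 50.4
```

```bash
python3 - <<'E'
from h import *
st([431.5,354,32])
im=read_camera("wrist");cv2.imwrite("pics/w8.png",im)
E
```

```text
t 16.7 tcp [433.9 349.2  41.6] box [-142.9  305.6] F [-0.4 -0.1  1.2] gap 50.4 jawang -69.8 tilt [-0.001 -0.002 -1.   ] q7 -2.31
move to [431.5 354.   32. ] d [-2.4  4.8 -9.6]
```

View pics/w8.png

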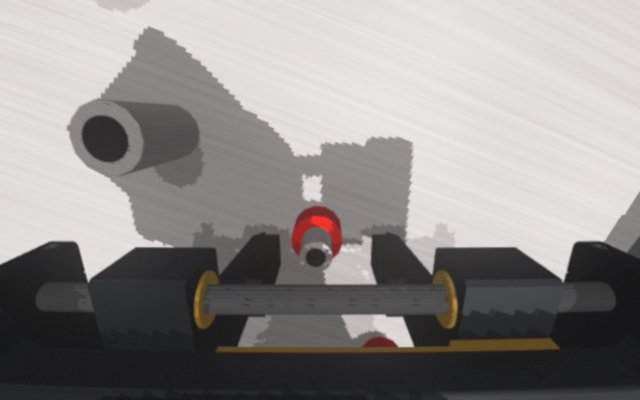

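carry_out([
  {"dx":-2,"dy":4,"dz":-9.5,"rx":0,"ry":0,"rz":0,"hand":0.14},
  {"dx":0,"dy":0,"dz":0,"rx":0,"ry":0,"rz":0,"hand":0.14},
  {"dx":0,"dy":0,"dz":0,"rx":0,"ry":0,"rz":0,"hand":-1},
  {"dx":0,"dy":0,"dz":0,"rx":0,"ry":0,"rz":0,"hand":-1},
  {"dx":0,"dy":0,"dz":0,"rx":0,"ry":0,"rz":0,"hand":-1},
  {"dx":0,"dy":0,"dz":0,"rx":0,"ry":0,"rz":0,"hand":-1},
  {"dx":0,"dy":0,"dz":0,"rx":0,"ry":0,"rz":0,"hand":-1},
  {"dx":0,"dy":0,"dz":0,"rx":0,"ry":0,"rz":0,"hand":-1},
])

```text
time_s: 17.42
ee_pos: [431.7, 355.1, 32.9]
orientation: [3.092, 0.554, 0.0]
contact_force: [0.3, 0.2, 1.2]
finger_gap: 16.7
```

```bash
python3 - <<'E'
from h import *
st([*b2w(-54,54),137])
im=read_camera("wrist");cv2.imwrite("pics/w9.png",im)
E
```

```text
t 17.42 tcp [431.7 355.1  32.9] box [-145.6  311.3] F [0.3 0.2 1.2] gap 16.7 jawang -69.68 tilt [ 0. -0. -1.] q7 -2.32
move to [501.4  90.9 137. ] d [  69.7 -264.1  104.1]
```

View pics/w9.png

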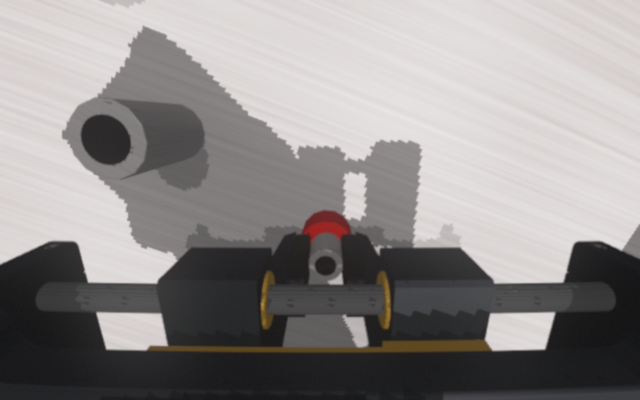

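```bash
python3 - <<'E'
from h import *
c=calibration("wrist");s=sense();R=cv2.Rodrigues(s["orientation"])[0]
for p in [(325,260),(325,265),(325.,257)]:
    print(R.T@(onplane(c,p,46)-s["ee_pos"]))
# body ellipse centre bottom
E
```

```text
[ -0.50421674  -0.38483235 -13.15374954]
[ -3.35127569  -0.38405316 -13.15437004]
[  1.18876302  -0.38529694 -13.15338057]
```

carry_out([
  {"dx":0,"dy":0,"dz":35,"rx":0,"ry":0,"rz":0,"hand":-1},
  {"dx":0,"dy":0,"dz":40,"rx":0,"ry":0,"rz":0,"hand":-1},
  {"dx":0,"dy":0,"dz":30,"rx":0,"ry":0,"rz":0,"hand":-1},
  {"dx":9.1,"dy":-33,"dz":0,"rx":0,"ry":0,"rz":-3.1,"hand":-1},
  {"dx":9.1,"dy":-33,"dz":0,"rx":0,"ry":0,"rz":-3.1,"hand":-1},
  {"dx":9.1,"dy":-33,"dz":0,"rx":0,"ry":0,"rz":-3.1,"hand":-1},
  {"dx":9.1,"dy":-33,"dz":0,"rx":0,"ry":0,"rz":-3.1,"hand":-1},
  {"dx":9.1,"dy":-33,"dz":0,"rx":0,"ry":0,"rz":-3.1,"hand":-1},
])

```text
time_s: 18.13
ee_pos: [477.0, 188.4, 137.7]
orientation: [3.139, 0.129, -0.0]
contact_force: [1.2, 1.0, -1.6]
finger_gap: 17.0
```

carry_out([
  {"dx":9.1,"dy":-33,"dz":0,"rx":0,"ry":0,"rz":-3.2,"hand":-1},
  {"dx":9.1,"dy":-33,"dz":0,"rx":0,"ry":0,"rz":-3.2,"hand":-1},
  {"dx":9.1,"dy":-33,"dz":0,"rx":0,"ry":0,"rz":-3.1,"hand":-1},
  {"dx":0,"dy":0,"dz":0,"rx":0,"ry":0,"rz":0,"hand":-1},
  {"dx":0,"dy":0,"dz":0,"rx":0,"ry":0,"rz":0,"hand":-1},
])

```text
time_s: 18.55
ee_pos: [504.5, 88.8, 137.5]
orientation: [3.138, -0.135, -0.001]
contact_force: [0.2, 1.0, -0.5]
finger_gap: 17.1
```

```bash
python3 - <<'E'
from h import *
st([*b2w(-50.5,54),137])
im=read_camera("wrist");cv2.imwrite("pics/w10.png",im)
im=read_camera("scene");cv2.imwrite("pics/s10.png",cv2.resize(im[120:270,205:385],None,fx=4,fy=4,interpolation=cv2.INTER_CUBIC))
E
```

```text
t 18.55 tcp [504.5  88.8 137.5] box [-50.7  52.1] F [ 0.2  1.  -0.5] gap 17.1 jawang -94.92 tilt [-0.    -0.001 -1.   ] q7 -2.1
move to [504.9  90.7 137. ] d [ 0.3  1.9 -0.5]
```

View pics/w10.png

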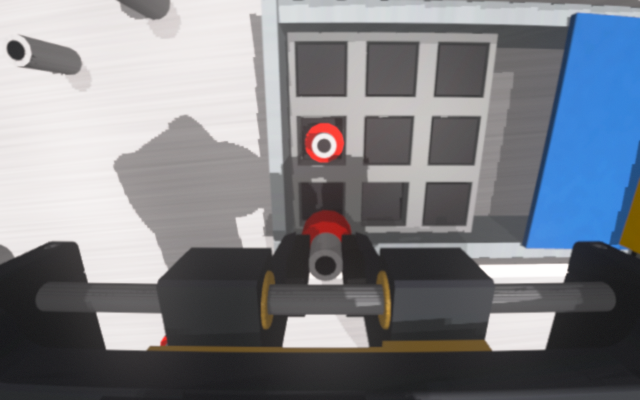

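View pics/s10.png

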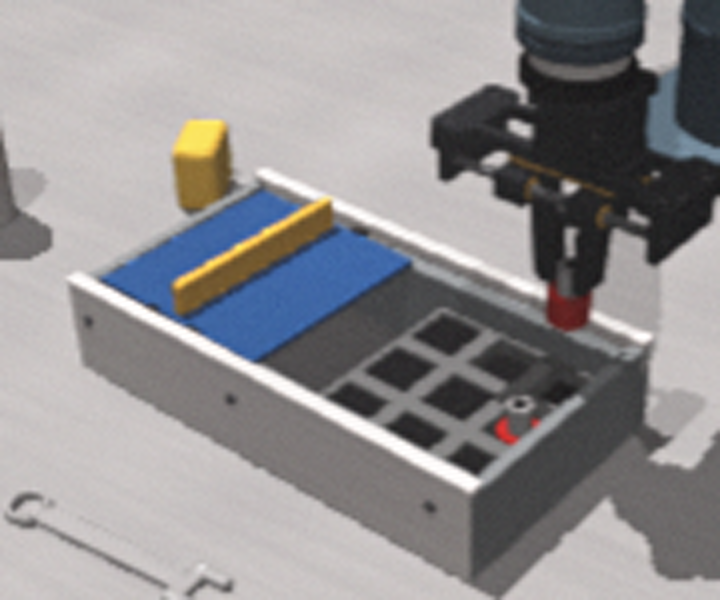

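The first bushing is seated in cell 5 and the second hangs over cell 2. I'll lower it.

carry_out([
  {"dx":0,"dy":1,"dz":-30,"rx":0,"ry":0,"rz":0,"hand":-1},
  {"dx":0,"dy":0,"dz":-24,"rx":0,"ry":0,"rz":0,"hand":-1},
  {"dx":0,"dy":0,"dz":0,"rx":0,"ry":0,"rz":0,"hand":-1},
  {"dx":0,"dy":0,"dz":0,"rx":0,"ry":0,"rz":0,"hand":-1},
])

```text
time_s: 18.98
ee_pos: [503.0, 93.6, 83.1]
orientation: [-3.139, 0.123, 0.005]
contact_force: [0.7, 0.0, -1.3]
finger_gap: 17.1
```

```bash
python3 - <<'E'
from h import *
st([*b2w(-50.5,54),51])
im=read_camera("scene");cv2.imwrite("pics/s11.png",cv2.resize(im[180:250,290:385],None,fx=7,fy=7,interpolation=cv2.INTER_CUBIC))
E
```

```text
t 18.98 tcp [503.   93.6  83.1] box [-52.6  56.8] F [ 0.7  0.  -1.3] gap 17.1 jawang -94.5 tilt [-0.003  0.    -1.   ] q7 -2.14
move to [504.9  90.7  51. ] d [  1.9  -2.9 -32.1]
```

View pics/s11.png

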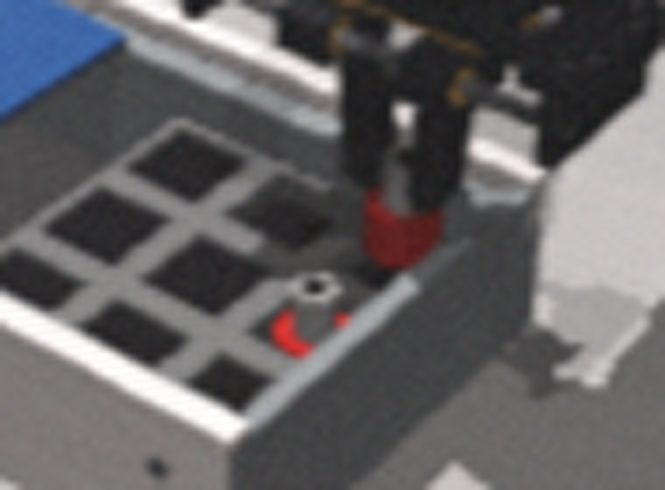

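carry_out([
  {"dx":1.5,"dy":-2.5,"dz":0,"rx":0,"ry":0,"rz":0,"hand":-1},
  {"dx":0,"dy":0,"dz":0,"rx":0,"ry":0,"rz":0,"hand":-1},
  {"dx":0,"dy":0,"dz":-5,"rx":0,"ry":0,"rz":0,"hand":-1},
  {"dx":0,"dy":0,"dz":-5,"rx":0,"ry":0,"rz":0,"hand":-1},
])

```text
time_s: 19.37
ee_pos: [506.6, 89.7, 74.3]
orientation: [-3.139, 0.128, -0.003]
contact_force: [0.3, 0.5, -1.5]
finger_gap: 16.9
```

```bash
python3 - <<'E'
from h import *
st([*b2w(-50.5,54),51])
E
```

```text
t 19.37 tcp [506.6  89.7  74.3] box [-48.7  53.2] F [ 0.3  0.5 -1.5] gap 16.9 jawang -94.69 tilt [ 0.002  0.    -1.   ] q7 -2.14
move to [504.9  90.7  51. ] d [ -1.7   1.  -23.3]
```

Foot is below deck level (41) without contact. Continuing down.

carry_out([
  {"dx":-1.5,"dy":0,"dz":-6,"rx":0,"ry":0,"rz":0,"hand":-1},
  {"dx":0,"dy":0,"dz":-6,"rx":0,"ry":0,"rz":0,"hand":-1},
  {"dx":0,"dy":0,"dz":-6,"rx":0,"ry":0,"rz":0,"hand":-1},
  {"dx":0,"dy":0,"dz":-5,"rx":0,"ry":0,"rz":0,"hand":-1},
  {"dx":0,"dy":0,"dz":-2,"rx":0,"ry":0,"rz":0,"hand":-1},
  {"dx":0,"dy":0,"dz":0,"rx":0,"ry":0,"rz":0,"hand":-1},
])

```text
time_s: 19.87
ee_pos: [504.9, 89.4, 49.4]
orientation: [3.138, -0.128, 0.001]
contact_force: [-2.8, -1.7, 13.3]
finger_gap: 17.1
```

Bottomed at 49.4. I'll release, close the fingers and check the depth.

carry_out([
  {"dx":0,"dy":0,"dz":1,"rx":0,"ry":0,"rz":0,"hand":-0.25},
  {"dx":0,"dy":0,"dz":0,"rx":0,"ry":0,"rz":0,"hand":-0.25},
  {"dx":0,"dy":0,"dz":12,"rx":0,"ry":0,"rz":0,"hand":-0.25},
  {"dx":0,"dy":0,"dz":20,"rx":0,"ry":0,"rz":0,"hand":-0.25},
  {"dx":0,"dy":0,"dz":0,"rx":0,"ry":0,"rz":0,"hand":-1},
  {"dx":0,"dy":0,"dz":0,"rx":0,"ry":0,"rz":0,"hand":-1},
  {"dx":0,"dy":0,"dz":0,"rx":0,"ry":0,"rz":0,"hand":-1},
  {"dx":0,"dy":0,"dz":0,"rx":0,"ry":0,"rz":0,"hand":-1},
])

```text
time_s: 20.53
ee_pos: [503.8, 89.6, 81.2]
orientation: [3.139, -0.128, -0.002]
contact_force: [0.3, -0.1, -0.1]
finger_gap: 8.3
```

carry_out([
  {"dx":-2,"dy":0,"dz":-10,"rx":0,"ry":0,"rz":0,"hand":-1},
  {"dx":0,"dy":0,"dz":-4,"rx":0,"ry":0,"rz":0,"hand":-1},
  {"dx":0,"dy":0,"dz":-3,"rx":0,"ry":0,"rz":0,"hand":-1},
  {"dx":0,"dy":0,"dz":-2,"rx":0,"ry":0,"rz":0,"hand":-1},
  {"dx":0,"dy":0,"dz":0,"rx":0,"ry":0,"rz":0,"hand":-1},
])

```text
time_s: 20.95
ee_pos: [502.4, 89.7, 63.4]
orientation: [3.138, -0.128, -0.001]
contact_force: [-4.3, -1.3, 15.3]
finger_gap: 0.4
```

Second bushing seated. On to the third.

carry_out([
  {"dx":0,"dy":0,"dz":36,"rx":0,"ry":0,"rz":0,"hand":-1},
  {"dx":0,"dy":0,"dz":33,"rx":0,"ry":0,"rz":0,"hand":-1},
  {"dx":-23,"dy":29,"dz":0,"rx":0,"ry":0,"rz":4,"hand":0.14},
  {"dx":-26,"dy":30,"dz":0,"rx":0,"ry":0,"rz":4,"hand":0.14},
  {"dx":-26,"dy":30,"dz":0,"rx":0,"ry":0,"rz":4,"hand":0.14},
  {"dx":-26,"dy":30,"dz":0,"rx":0,"ry":0,"rz":4,"hand":0.14},
  {"dx":-26,"dy":30,"dz":0,"rx":0,"ry":0,"rz":4,"hand":0.14},
  {"dx":-26,"dy":30,"dz":0,"rx":0,"ry":0,"rz":4,"hand":0.14},
])

```text
time_s: 21.62
ee_pos: [347.8, 269.6, 131.4]
orientation: [3.096, 0.532, -0.0]
contact_force: [0.4, 1.3, 0.6]
finger_gap: 38.2
```

carry_out([
  {"dx":0,"dy":0,"dz":0,"rx":0,"ry":0,"rz":1,"hand":0.14},
  {"dx":0,"dy":0,"dz":0,"rx":0,"ry":0,"rz":0,"hand":0.14},
  {"dx":0,"dy":0,"dz":0,"rx":0,"ry":0,"rz":0,"hand":0.14},
])

```text
time_s: 21.87
ee_pos: [349.5, 268.0, 131.3]
orientation: [3.092, 0.553, -0.001]
contact_force: [0.3, -0.2, -0.3]
finger_gap: 50.3
```

```bash
python3 - <<'E'
from h import *
st([346.5,272,32])
im=read_camera("wrist");cv2.imwrite("pics/w12.png",im)
for n in("scene",):
    im=read_camera(n);cv2.imwrite("pics/s12.png",im)
    for b in reds(n,im): 
        w=onplane(calibration(n),b[0],12)
        if 300<w[0]<520 and 200<w[1]<420: print(n,b,w.round(1))
E
```

```text
t 21.87 tcp [349.5 268.  131.3] box [-220.2  217.7] F [ 0.3 -0.2 -0.3] gap 50.3 jawang -69.73 tilt [-0.001 -0.001 -1.   ] q7 -2.24
move to [346.5 272.   32. ] d [ -3.    4.  -99.3]
scene ([424.9, 219.8], [420, 214, 11, 11, 79]) [350.7 274.   12. ]
```

View pics/w12.png

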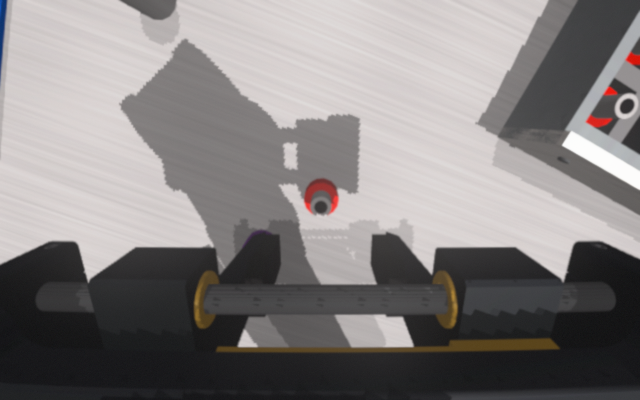

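View pics/s12.png

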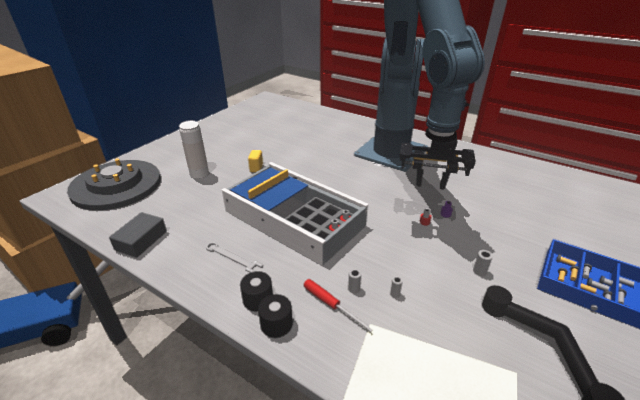

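The remaining red bushing is at (321,205); purple is at (260,238), outside the fingers. Descending.

carry_out([
  {"dx":-4,"dy":5,"dz":-35,"rx":0,"ry":0,"rz":0,"hand":0.14},
  {"dx":0,"dy":0,"dz":-35,"rx":0,"ry":0,"rz":0,"hand":0.14},
  {"dx":0,"dy":0,"dz":-19,"rx":0,"ry":0,"rz":0,"hand":0.14},
  {"dx":0,"dy":0,"dz":0,"rx":0,"ry":0,"rz":0,"hand":0.14},
  {"dx":0,"dy":0,"dz":0,"rx":0,"ry":0,"rz":0,"hand":0.14},
])

```text
time_s: 22.38
ee_pos: [345.5, 272.4, 42.3]
orientation: [3.091, 0.551, -0.003]
contact_force: [-0.7, -0.0, -0.0]
finger_gap: 50.7
```

```bash
python3 - <<'E'
from h import *
st([346,272.5,32])
im=read_camera("wrist");cv2.imwrite("pics/w13.png",im)
E
```

```text
t 22.38 tcp [345.5 272.4  42.3] box [-224.5  221.7] F [-0.7 -0.  -0. ] gap 50.7 jawang -69.79 tilt [-0.001 -0.002 -1.   ] q7 -2.39
move to [346.  272.5  32. ] d [  0.5   0.1 -10.3]
```

View pics/w13.png

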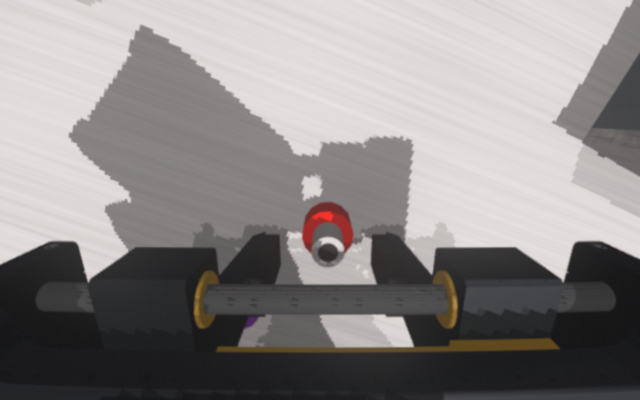

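Well centred, hole at (328,252). I'll go down 9.5 mm and close.

carry_out([
  {"dx":0,"dy":0,"dz":-9.5,"rx":0,"ry":0,"rz":0,"hand":0.14},
  {"dx":0,"dy":0,"dz":0,"rx":0,"ry":0,"rz":0,"hand":0.14},
  {"dx":0,"dy":0,"dz":0,"rx":0,"ry":0,"rz":0,"hand":-1},
  {"dx":0,"dy":0,"dz":0,"rx":0,"ry":0,"rz":0,"hand":-1},
  {"dx":0,"dy":0,"dz":0,"rx":0,"ry":0,"rz":0,"hand":-1},
  {"dx":0,"dy":0,"dz":0,"rx":0,"ry":0,"rz":0,"hand":-1},
  {"dx":0,"dy":0,"dz":0,"rx":0,"ry":0,"rz":0,"hand":-1},
  {"dx":0,"dy":0,"dz":0,"rx":0,"ry":0,"rz":0,"hand":-1},
])

```text
time_s: 23.1
ee_pos: [345.4, 273.6, 33.3]
orientation: [-3.092, -0.554, -0.0]
contact_force: [0.8, -0.5, -1.3]
finger_gap: 17.1
```

```bash
python3 - <<'E'
from h import *
st([*b2w(-52.5,0),137])
im=read_camera("wrist");cv2.imwrite("pics/w14.png",im)
E
```

```text
t 23.1 tcp [345.4 273.6  33.3] box [-224.8  222.9] F [ 0.8 -0.5 -1.3] gap 17.1 jawang -69.67 tilt [ 0.  0. -1.] q7 -2.4
move to [498.3  37.  137. ] d [ 152.9 -236.6  103.7]
```

View pics/w14.png

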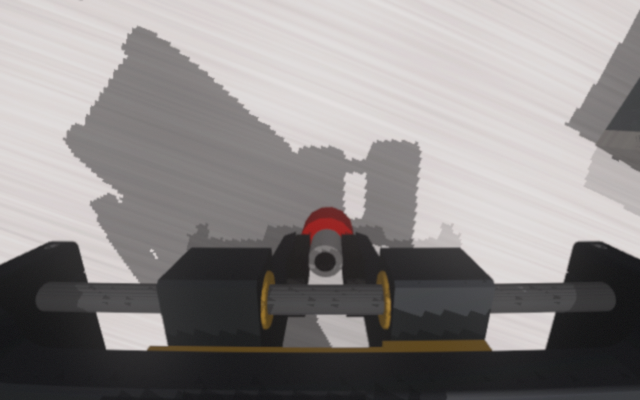

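carry_out([
  {"dx":0,"dy":0,"dz":35,"rx":0,"ry":0,"rz":0,"hand":-1},
  {"dx":0,"dy":0,"dz":40,"rx":0,"ry":0,"rz":0,"hand":-1},
  {"dx":0,"dy":0,"dz":30,"rx":0,"ry":0,"rz":0,"hand":-1},
  {"dx":19.1,"dy":-29.6,"dz":0,"rx":0,"ry":0,"rz":-3.1,"hand":-1},
  {"dx":19.1,"dy":-29.6,"dz":0,"rx":0,"ry":0,"rz":-3.1,"hand":-1},
  {"dx":19.1,"dy":-29.6,"dz":0,"rx":0,"ry":0,"rz":-3.1,"hand":-1},
  {"dx":19.1,"dy":-29.6,"dz":0,"rx":0,"ry":0,"rz":-3.1,"hand":-1},
  {"dx":19.1,"dy":-29.6,"dz":0,"rx":0,"ry":0,"rz":-3.1,"hand":-1},
])

```text
time_s: 23.82
ee_pos: [441.3, 124.0, 138.3]
orientation: [3.139, 0.129, 0.0]
contact_force: [0.3, 0.0, -1.1]
finger_gap: 17.0
```

carry_out([
  {"dx":19.1,"dy":-29.6,"dz":0,"rx":0,"ry":0,"rz":-3.2,"hand":-1},
  {"dx":19.1,"dy":-29.6,"dz":0,"rx":0,"ry":0,"rz":-3.2,"hand":-1},
  {"dx":19.1,"dy":-29.6,"dz":0,"rx":0,"ry":0,"rz":-3.2,"hand":-1},
  {"dx":0,"dy":0,"dz":0,"rx":0,"ry":0,"rz":0,"hand":-1},
  {"dx":0,"dy":0,"dz":0,"rx":0,"ry":0,"rz":0,"hand":-1},
])

```text
time_s: 24.23
ee_pos: [498.6, 34.8, 137.9]
orientation: [3.138, -0.137, -0.0]
contact_force: [-0.7, 1.1, -0.6]
finger_gap: 16.8
```

```bash
python3 - <<'E'
from h import *
st([*b2w(-52.5,0),84])
E
```

```text
t 24.23 tcp [498.6  34.8 137.9] box [-52.1  -2.1] F [-0.7  1.1 -0.6] gap 16.8 jawang -95.0 tilt [-0.    -0.001 -1.   ] q7 -2.0
move to [498.3  37.   84. ] d [ -0.2   2.2 -53.9]
```

carry_out([
  {"dx":0,"dy":0,"dz":-30,"rx":0,"ry":0,"rz":0,"hand":-1},
  {"dx":0,"dy":0,"dz":-24,"rx":0,"ry":0,"rz":0,"hand":-1},
  {"dx":0,"dy":0,"dz":0,"rx":0,"ry":0,"rz":0,"hand":-1},
  {"dx":0,"dy":0,"dz":0,"rx":0,"ry":0,"rz":0,"hand":-1},
])

```text
time_s: 24.57
ee_pos: [496.5, 38.1, 83.6]
orientation: [-3.139, 0.127, 0.005]
contact_force: [-0.1, 0.3, -1.6]
finger_gap: 17.0
```

```bash
python3 - <<'E'
from h import *
st([*b2w(-52.5,0),74])
E
```

```text
t 24.57 tcp [496.5  38.1  83.6] box [-54.4   1. ] F [-0.1  0.3 -1.6] gap 17.0 jawang -94.62 tilt [-0.003  0.    -1.   ] q7 -2.04
move to [498.3  37.   74. ] d [ 1.9 -1.1 -9.6]
```

carry_out([
  {"dx":0,"dy":0,"dz":-5,"rx":0,"ry":0,"rz":0,"hand":-1},
  {"dx":0,"dy":0,"dz":-5,"rx":0,"ry":0,"rz":0,"hand":-1},
  {"dx":0,"dy":0,"dz":0,"rx":0,"ry":0,"rz":0,"hand":-1},
])

```text
time_s: 24.82
ee_pos: [498.2, 37.1, 74.4]
orientation: [-3.139, 0.13, -0.001]
contact_force: [-0.6, -0.4, -0.7]
finger_gap: 16.7
```

```bash
python3 - <<'E'
from h import *
st([*b2w(-52.5,0),50])
E
```

```text
t 24.82 tcp [498.2  37.1  74.4] box [-52.6   0.1] F [-0.6 -0.4 -0.7] gap 16.7 jawang -94.74 tilt [ 0.  0. -1.] q7 -2.05
move to [498.3  37.   50. ] d [  0.1  -0.1 -24.4]
```

carry_out([
  {"dx":0,"dy":0,"dz":-6,"rx":0,"ry":0,"rz":0,"hand":-1},
  {"dx":0,"dy":0,"dz":-6,"rx":0,"ry":0,"rz":0,"hand":-1},
  {"dx":0,"dy":0,"dz":-6,"rx":0,"ry":0,"rz":0,"hand":-1},
  {"dx":0,"dy":0,"dz":-5,"rx":0,"ry":0,"rz":0,"hand":-1},
  {"dx":0,"dy":0,"dz":-2,"rx":0,"ry":0,"rz":0,"hand":-1},
  {"dx":0,"dy":0,"dz":0,"rx":0,"ry":0,"rz":0,"hand":-1},
])

```text
time_s: 25.32
ee_pos: [499.2, 36.2, 49.6]
orientation: [3.138, -0.132, 0.002]
contact_force: [-0.4, -1.4, 9.4]
finger_gap: 17.4
```

carry_out([
  {"dx":0,"dy":0,"dz":1,"rx":0,"ry":0,"rz":0,"hand":-0.25},
  {"dx":0,"dy":0,"dz":0,"rx":0,"ry":0,"rz":0,"hand":-0.25},
  {"dx":0,"dy":0,"dz":12,"rx":0,"ry":0,"rz":0,"hand":-0.25},
  {"dx":0,"dy":0,"dz":20,"rx":0,"ry":0,"rz":0,"hand":-0.25},
  {"dx":0,"dy":0,"dz":0,"rx":0,"ry":0,"rz":0,"hand":-1},
  {"dx":0,"dy":0,"dz":0,"rx":0,"ry":0,"rz":0,"hand":-1},
  {"dx":0,"dy":0,"dz":0,"rx":0,"ry":0,"rz":0,"hand":-1},
  {"dx":0,"dy":0,"dz":0,"rx":0,"ry":0,"rz":0,"hand":-1},
])

```text
time_s: 25.98
ee_pos: [497.6, 36.7, 81.7]
orientation: [3.139, -0.131, -0.002]
contact_force: [0.5, 0.2, 0.8]
finger_gap: 8.5
```

carry_out([
  {"dx":-1,"dy":0,"dz":-10,"rx":0,"ry":0,"rz":0,"hand":-1},
  {"dx":0,"dy":0,"dz":-4,"rx":0,"ry":0,"rz":0,"hand":-1},
  {"dx":0,"dy":0,"dz":-3,"rx":0,"ry":0,"rz":0,"hand":-1},
  {"dx":0,"dy":0,"dz":-2,"rx":0,"ry":0,"rz":0,"hand":-1},
  {"dx":0,"dy":0,"dz":0,"rx":0,"ry":0,"rz":0,"hand":-1},
])

```text
time_s: 26.4
ee_pos: [497.2, 36.8, 63.5]
orientation: [3.138, -0.131, -0.001]
contact_force: [-3.9, -0.9, 10.6]
finger_gap: 0.9
```

All three are seated. Next I'll go to the far side of the rib, at box (0,-235).

carry_out([
  {"dx":0,"dy":0,"dz":40,"rx":0,"ry":0,"rz":0,"hand":-1},
  {"dx":0,"dy":0,"dz":35,"rx":0,"ry":0,"rz":0,"hand":-1},
  {"dx":5.6,"dy":-39.6,"dz":0,"rx":0,"ry":0,"rz":0,"hand":-1},
  {"dx":5.6,"dy":-39.6,"dz":0,"rx":0,"ry":0,"rz":0,"hand":-1},
  {"dx":5.6,"dy":-39.6,"dz":0,"rx":0,"ry":0,"rz":0,"hand":-1},
  {"dx":5.6,"dy":-39.6,"dz":0,"rx":0,"ry":0,"rz":0,"hand":-1},
  {"dx":5.6,"dy":-39.6,"dz":0,"rx":0,"ry":0,"rz":0,"hand":-1},
  {"dx":5.6,"dy":-39.6,"dz":0,"rx":0,"ry":0,"rz":0,"hand":-1},
])

```text
time_s: 27.07
ee_pos: [530.4, -202.7, 137.7]
orientation: [-3.139, 0.131, 0.001]
contact_force: [1.0, -0.2, 0.4]
finger_gap: 0.9
```

carry_out([
  {"dx":0,"dy":0,"dz":0,"rx":0,"ry":0,"rz":0,"hand":-1},
  {"dx":0,"dy":0,"dz":0,"rx":0,"ry":0,"rz":0,"hand":-1},
  {"dx":0,"dy":0,"dz":0,"rx":0,"ry":0,"rz":0,"hand":-1},
])

```text
time_s: 27.32
ee_pos: [530.4, -199.9, 137.6]
orientation: [-3.138, 0.13, 0.002]
contact_force: [-0.4, -0.0, 0.3]
finger_gap: 0.1
```

```bash
python3 - <<'E'
from h import *
st([*b2w(0,-235),87])
im=read_camera("top");cv2.imwrite("pics/t15.png",im[130:300,140:420].repeat(2,0).repeat(2,1))
for b in reds("top",im): print(b)
im=read_camera("scene");cv2.imwrite("pics/s15.png",cv2.resize(im[140:265,205:385],None,fx=4,fy=4,interpolation=cv2.INTER_CUBIC))
E
```

```text
t 27.32 tcp [ 530.4 -199.9  137.6] box [  -0.6 -233.4] F [-0.4 -0.   0.3] gap 0.1 jawang -94.76 tilt [-0.001  0.001 -1.   ] q7 -1.53
move to [ 530.9 -201.6   87. ] d [  0.5  -1.6 -50.6]
([23.7, 74.7], [0, 20, 54, 133, 3140])
([250.8, 127.6], [235, 123, 32, 11, 229])
([279.8, 189.6], [274, 184, 11, 11, 59])
([278.7, 207.4], [273, 202, 11, 11, 59])
([296.6, 207.6], [291, 202, 11, 12, 59])
```

View pics/t15.png

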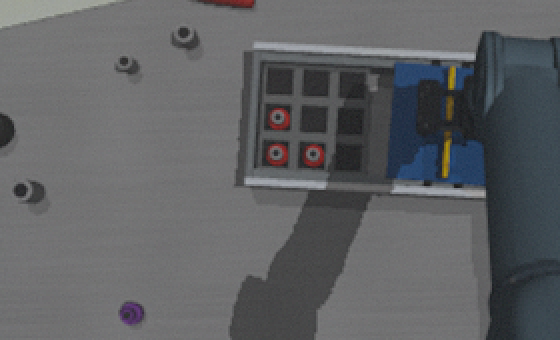

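View pics/s15.png

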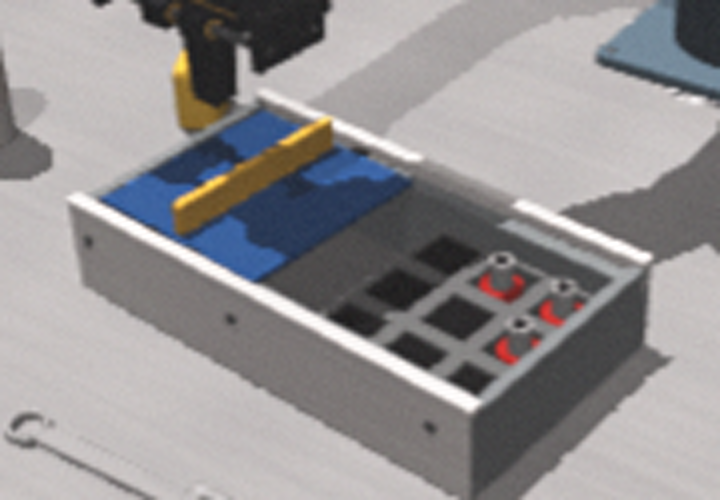

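The three bushings sit in cells 1, 2 and 5, with no red left on the bench. I'll descend behind the rib and push it shut.

carry_out([
  {"dx":0.5,"dy":0,"dz":-25,"rx":0,"ry":0,"rz":0,"hand":-1},
  {"dx":0,"dy":0,"dz":-20,"rx":0,"ry":0,"rz":0,"hand":-1},
  {"dx":0,"dy":0,"dz":-6,"rx":0,"ry":0,"rz":0,"hand":-1},
  {"dx":0,"dy":0,"dz":0,"rx":0,"ry":0,"rz":0,"hand":-1},
  {"dx":0.5,"dy":6,"dz":0,"rx":0,"ry":0,"rz":0,"hand":-1},
  {"dx":0.8,"dy":10,"dz":0,"rx":0,"ry":0,"rz":0,"hand":-1},
  {"dx":1.2,"dy":14,"dz":0,"rx":0,"ry":0,"rz":0,"hand":-1},
  {"dx":1.2,"dy":14,"dz":0,"rx":0,"ry":0,"rz":0,"hand":-1},
])

```text
time_s: 28.08
ee_pos: [535.8, -156.4, 88.5]
orientation: [3.138, -0.131, 0.003]
contact_force: [-0.1, -2.6, -0.7]
finger_gap: 0.4
```

```bash
python3 - <<'E'
from h import *
st([*b2w(0,-21.5),87])
E
```

```text
t 28.08 tcp [ 535.8 -156.4   88.5] box [   1.  -189.6] F [-0.1 -2.6 -0.7] gap 0.4 jawang -94.8 tilt [ 0.002 -0.001 -1.   ] q7 -1.64
move to [548.8  11.2  87. ] d [ 13.1 167.5  -1.5]
```

carry_out([
  {"dx":1.2,"dy":15,"dz":0,"rx":0,"ry":0,"rz":0,"hand":-1},
  {"dx":1.2,"dy":15,"dz":0,"rx":0,"ry":0,"rz":0,"hand":-1},
  {"dx":1.2,"dy":15,"dz":0,"rx":0,"ry":0,"rz":0,"hand":-1},
  {"dx":1.2,"dy":15,"dz":0,"rx":0,"ry":0,"rz":0,"hand":-1},
  {"dx":1.2,"dy":15,"dz":0,"rx":0,"ry":0,"rz":0,"hand":-1},
  {"dx":1.2,"dy":15,"dz":0,"rx":0,"ry":0,"rz":0,"hand":-1},
  {"dx":1.2,"dy":15,"dz":0,"rx":0,"ry":0,"rz":0,"hand":-1},
  {"dx":1.2,"dy":15,"dz":0,"rx":0,"ry":0,"rz":0,"hand":-1},
])

```text
time_s: 28.75
ee_pos: [545.8, -36.7, 88.7]
orientation: [3.137, -0.131, 0.005]
contact_force: [1.4, -4.3, -1.4]
finger_gap: 0.6
```

```bash
python3 - <<'E'
from h import *
st([*b2w(0,-21.5),87])
E
```

```text
t 28.75 tcp [545.8 -36.7  88.7] box [  1.  -69.5] F [ 1.4 -4.3 -1.4] gap 0.6 jawang -94.79 tilt [ 0.003 -0.002 -1.   ] q7 -1.86
move to [548.8  11.2  87. ] d [ 3.1 47.9 -1.7]
```

carry_out([
  {"dx":0.9,"dy":12,"dz":0,"rx":0,"ry":0,"rz":0,"hand":-1},
  {"dx":0.9,"dy":12,"dz":0,"rx":0,"ry":0,"rz":0,"hand":-1},
  {"dx":0.6,"dy":8,"dz":0,"rx":0,"ry":0,"rz":0,"hand":-1},
  {"dx":0.4,"dy":6,"dz":0,"rx":0,"ry":0,"rz":0,"hand":-1},
  {"dx":0.3,"dy":4,"dz":0,"rx":0,"ry":0,"rz":0,"hand":-1},
  {"dx":0,"dy":3,"dz":0,"rx":0,"ry":0,"rz":0,"hand":-1},
])

```text
time_s: 29.25
ee_pos: [549.4, 6.4, 88.7]
orientation: [3.136, -0.132, 0.006]
contact_force: [2.9, -10.1, 0.3]
finger_gap: -0.0
```

carry_out([
  {"dx":0.2,"dy":2,"dz":0,"rx":0,"ry":0,"rz":0,"hand":-1},
  {"dx":0,"dy":2,"dz":0,"rx":0,"ry":0,"rz":0,"hand":-1},
  {"dx":0,"dy":0,"dz":0,"rx":0,"ry":0,"rz":0,"hand":-1},
])

```text
time_s: 29.5
ee_pos: [549.7, 9.8, 88.7]
orientation: [3.135, -0.133, 0.006]
contact_force: [2.5, -9.6, -1.0]
finger_gap: 0.3
```

carry_out([
  {"dx":0.2,"dy":2,"dz":0,"rx":0,"ry":0,"rz":0,"hand":-1},
  {"dx":0,"dy":0,"dz":0,"rx":0,"ry":0,"rz":0,"hand":-1},
  {"dx":0,"dy":0,"dz":0,"rx":0,"ry":0,"rz":0,"hand":-1},
])

```text
time_s: 29.75
ee_pos: [549.8, 11.6, 88.7]
orientation: [3.135, -0.134, 0.006]
contact_force: [2.9, -9.2, 0.7]
finger_gap: 0.7
```

```bash
python3 - <<'E'
from h import *
st([*b2w(0,-21.5),87])
E
```

```text
t 29.75 tcp [549.8  11.6  88.7] box [  0.9 -21. ] F [ 2.9 -9.2  0.7] gap 0.7 jawang -94.88 tilt [ 0.004 -0.004 -1.   ] q7 -1.95
move to [548.8  11.2  87. ] d [-1.  -0.4 -1.7]
```

carry_out([
  {"dx":0.2,"dy":2,"dz":0,"rx":0,"ry":0,"rz":0,"hand":-1},
  {"dx":0,"dy":1,"dz":0,"rx":0,"ry":0,"rz":0,"hand":-1},
  {"dx":0,"dy":0,"dz":0,"rx":0,"ry":0,"rz":0,"hand":-1},
])

```text
time_s: 30.0
ee_pos: [549.8, 12.3, 88.7]
orientation: [3.133, -0.136, 0.005]
contact_force: [2.4, -13.9, 2.3]
finger_gap: 0.6
```

carry_out([
  {"dx":0.2,"dy":2,"dz":0,"rx":0,"ry":0,"rz":0,"hand":-1},
  {"dx":0,"dy":1,"dz":0,"rx":0,"ry":0,"rz":0,"hand":-1},
  {"dx":0,"dy":0,"dz":0,"rx":0,"ry":0,"rz":0,"hand":-1},
])

```text
time_s: 30.25
ee_pos: [549.8, 12.6, 88.8]
orientation: [3.129, -0.139, 0.004]
contact_force: [2.4, -20.4, 3.0]
finger_gap: 0.3
```

carry_out([
  {"dx":0.2,"dy":2,"dz":0,"rx":0,"ry":0,"rz":0,"hand":-1},
  {"dx":0,"dy":0,"dz":0,"rx":0,"ry":0,"rz":0,"hand":-1},
  {"dx":0,"dy":0,"dz":0,"rx":0,"ry":0,"rz":0,"hand":-1},
])

```text
time_s: 30.5
ee_pos: [549.7, 12.7, 88.7]
orientation: [3.127, -0.141, 0.003]
contact_force: [1.2, -23.7, 4.4]
finger_gap: 1.0
```

At the stop: force rises to 24 N with no motion. I'll back off, lift clear and look.

carry_out([
  {"dx":-1,"dy":-22,"dz":0,"rx":0,"ry":0,"rz":0,"hand":-1},
  {"dx":0,"dy":0,"dz":0,"rx":0,"ry":0,"rz":0,"hand":-1},
  {"dx":0,"dy":0,"dz":40,"rx":0,"ry":0,"rz":0,"hand":-1},
  {"dx":0,"dy":-10,"dz":40,"rx":0,"ry":0,"rz":0,"hand":-1},
  {"dx":-10,"dy":-38,"dz":10,"rx":0,"ry":0,"rz":0,"hand":-1},
  {"dx":-10,"dy":-38,"dz":0,"rx":0,"ry":0,"rz":0,"hand":-1},
  {"dx":-10,"dy":-38,"dz":0,"rx":0,"ry":0,"rz":0,"hand":-1},
  {"dx":-10,"dy":-38,"dz":0,"rx":0,"ry":0,"rz":0,"hand":-1},
])

```text
time_s: 31.17
ee_pos: [508.0, -161.6, 178.8]
orientation: [-3.139, 0.127, -0.004]
contact_force: [1.8, -1.0, -0.1]
finger_gap: 0.3
```

carry_out([
  {"dx":-10,"dy":-38,"dz":0,"rx":0,"ry":0,"rz":0,"hand":-1},
  {"dx":-10,"dy":-38,"dz":0,"rx":0,"ry":0,"rz":0,"hand":-1},
  {"dx":-10,"dy":-38,"dz":0,"rx":0,"ry":0,"rz":0,"hand":-1},
  {"dx":0,"dy":0,"dz":0,"rx":0,"ry":0,"rz":0,"hand":-1},
  {"dx":0,"dy":0,"dz":0,"rx":0,"ry":0,"rz":0,"hand":-1},
])

```text
time_s: 31.58
ee_pos: [477.5, -277.1, 178.0]
orientation: [3.138, -0.137, 0.002]
contact_force: [-0.1, 0.6, 0.5]
finger_gap: 0.4
```

```bash
python3 - <<'E'
from h import *
st()
im=read_camera("top");cv2.imwrite("pics/t16.png",im)
cv2.imwrite("pics/t16c.png",cv2.resize(im[140:240,250:410],None,fx=5,fy=5,interpolation=cv2.INTER_CUBIC))
c=calibration("top");h=cv2.cvtColor(im,cv2.COLOR_BGR2HSV);H,S,V=[h[...,i].astype(int) for i in range(3)]
for b in blobs((H>15)&(H<32)&(S>130)&(V>80),60):
    print(b,w2b(onplane(c,b[0],100)).round(1), "raw top frame y-1.8:")
print(w2b(onplane(c,(299.2,187.5),100)))
cv2.imwrite("pics/s16.png",read_camera("scene"))
E
```

```text
t 31.58 tcp [ 477.5 -277.1  178. ] box [ -46.9 -314.7] F [-0.1  0.6  0.5] gap 0.4 jawang -94.99 tilt [ 0.001 -0.001 -1.   ] q7 -1.32
([623.0, 92.9], [614, 90, 24, 7, 86]) [ 320.9 -921.6] raw top frame y-1.8:
([296.6, 187.2], [295, 160, 4, 56, 159]) [-1.6 -0.8] raw top frame y-1.8:
[-2.0911545  -8.19240196]
```

View pics/t16c.png

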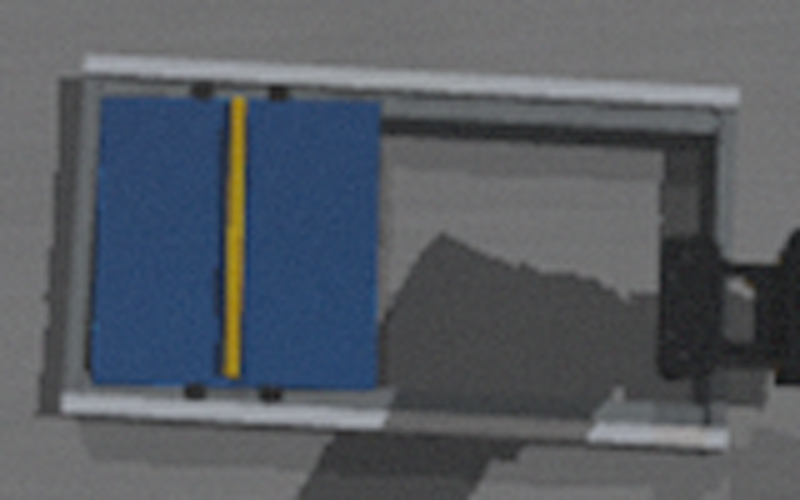

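View pics/s16.png

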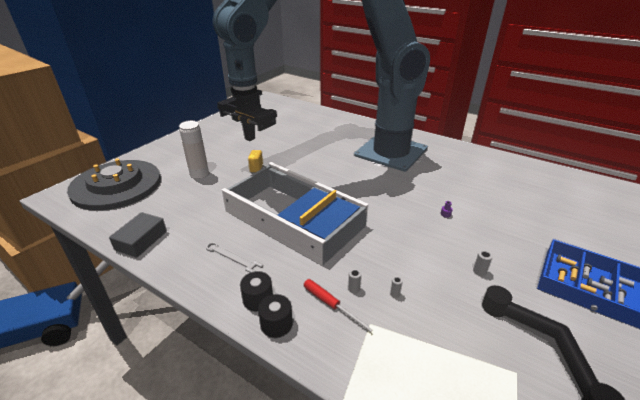

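View pics/t16.png

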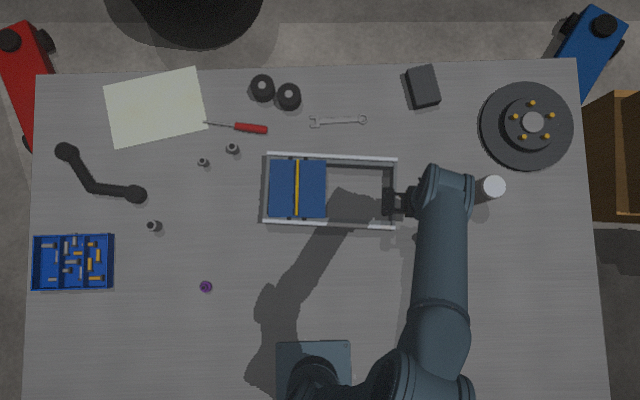

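The cover looks slightly twisted: its rib slopes 7 px here against 15 px at the start. I'll measure the corners.

```bash
python3 - <<'E'
from h import *
c=calibration("top")
def m(f):
    im=cv2.imread(f);h=cv2.cvtColor(im,cv2.COLOR_BGR2HSV);H,S,V=[h[...,i].astype(int) for i in range(3)]
    y=((H>15)&(H<32)&(S>110)&(V>70)); y[:, :250]=0;y[:,410:]=0;y[:150]=0;y[230:]=0
    ys,xs=np.nonzero(y); k,b=np.polyfit(ys,xs,1)
    for r in (160,215): print(f,"rib",w2b(onplane(c,(k*r+b,r),100)).round(1))
    bl=((H>95)&(H<125)&(S>110)&(V>50)); bl[:, :250]=0;bl[:,410:]=0;bl[:150]=0;bl[230:]=0
    rows=[];L=[];Rr=[]
    for r in range(164,212,2):
        x=np.nonzero(bl[r])[0]
        if len(x)>20: rows.append(r);L.append(x.min());Rr.append(x.max()+1)
    for nm,a in(("L",L),("R",Rr)):
        k,b=np.polyfit(rows,a,1)
        for r in (162,214): print("  edge",nm,w2b(onplane(c,(k*r+b-.5,r),80)).round(1))
m("pics/top0.png");m("pics/t16.png");m("pics/top3.png")
E
```

```text
pics/top0.png rib [77.5 -8.1]
pics/top0.png rib [-80.6  -8.2]
  edge L [71.3 72.4]
  edge L [-80.5  72.9]
  edge R [ 79.8 -89.9]
  edge R [-71.8 -87.9]
pics/t16.png rib [77.   1.9]
pics/t16.png rib [-80.9  -3.1]
  edge L [70.8 82.2]
  edge L [-80.8  79.3]
  edge R [ 79.2 -78.4]
  edge R [-72.1 -83.1]
pics/top3.png rib [  87.2 -193.9]
pics/top3.png rib [ -70.8 -189.7]
  edge L [  81. -113.]
  edge L [ -70.7 -108.6]
  edge R [  89.1 -267.2]
  edge R [ -61.7 -276.5]
```

The cover's +x corner is at the stop, but the -x side lags by about 5 mm (twist 1.8°). I'll push again a little to the lagging side so it squares up against the stop.

carry_out([
  {"dx":7,"dy":37.4,"dz":0,"rx":0,"ry":0,"rz":0,"hand":-1},
  {"dx":7,"dy":37.4,"dz":0,"rx":0,"ry":0,"rz":0,"hand":-1},
  {"dx":7,"dy":37.4,"dz":0,"rx":0,"ry":0,"rz":0,"hand":-1},
  {"dx":7,"dy":37.4,"dz":0,"rx":0,"ry":0,"rz":0,"hand":-1},
  {"dx":7,"dy":37.4,"dz":0,"rx":0,"ry":0,"rz":0,"hand":-1},
  {"dx":7,"dy":37.4,"dz":0,"rx":0,"ry":0,"rz":0,"hand":-1},
  {"dx":7,"dy":37.4,"dz":0,"rx":0,"ry":0,"rz":0,"hand":-1},
  {"dx":0,"dy":0,"dz":0,"rx":0,"ry":0,"rz":0,"hand":-1},
])

```text
time_s: 32.35
ee_pos: [527.6, -1.4, 178.2]
orientation: [-3.134, 0.107, -0.003]
contact_force: [0.4, 0.8, -0.4]
finger_gap: 0.4
```

carry_out([
  {"dx":0,"dy":0,"dz":-35,"rx":0,"ry":0,"rz":0,"hand":-1},
  {"dx":0,"dy":0,"dz":-35,"rx":0,"ry":0,"rz":0,"hand":-1},
  {"dx":0,"dy":0,"dz":-20,"rx":0,"ry":0,"rz":0,"hand":-1},
  {"dx":0,"dy":0,"dz":0,"rx":0,"ry":0,"rz":0,"hand":-1},
  {"dx":0,"dy":0,"dz":0,"rx":0,"ry":0,"rz":0,"hand":-1},
])

```text
time_s: 32.77
ee_pos: [526.0, -12.0, 87.1]
orientation: [-3.138, 0.126, 0.003]
contact_force: [-0.0, 0.1, 1.4]
finger_gap: 0.3
```

```bash
python3 - <<'E'
from h import *
st([*b2w(-20,-23),87])
E
```

```text
t 32.77 tcp [526.  -12.   87.1] box [-20.8 -46.5] F [-0.   0.1  1.4] gap 0.3 jawang -94.6 tilt [-0.002  0.001 -1.   ] q7 -1.91
move to [528.8  11.4  87. ] d [ 2.8 23.4 -0.1]
```

carry_out([
  {"dx":0.8,"dy":10,"dz":0,"rx":0,"ry":0,"rz":0,"hand":-1},
  {"dx":0.8,"dy":10,"dz":0,"rx":0,"ry":0,"rz":0,"hand":-1},
  {"dx":0.3,"dy":3,"dz":0,"rx":0,"ry":0,"rz":0,"hand":-1},
  {"dx":0,"dy":2,"dz":0,"rx":0,"ry":0,"rz":0,"hand":-1},
  {"dx":0,"dy":0,"dz":0,"rx":0,"ry":0,"rz":0,"hand":-1},
])

```text
time_s: 33.18
ee_pos: [529.0, 12.0, 88.0]
orientation: [-3.139, 0.129, -0.002]
contact_force: [0.4, -0.2, -0.3]
finger_gap: 0.5
```

carry_out([
  {"dx":0.1,"dy":2,"dz":0,"rx":0,"ry":0,"rz":0,"hand":-1},
  {"dx":0.1,"dy":2,"dz":0,"rx":0,"ry":0,"rz":0,"hand":-1},
  {"dx":0,"dy":0,"dz":0,"rx":0,"ry":0,"rz":0,"hand":-1},
])

```text
time_s: 33.43
ee_pos: [528.8, 13.2, 87.4]
orientation: [3.137, -0.133, -0.0]
contact_force: [-0.3, -4.1, 3.1]
finger_gap: 0.3
```

```bash
python3 - <<'E'
from h import *
st()
im=read_camera("top");cv2.imwrite("pics/t17.png",im)
cv2.imwrite("pics/t17c.png",cv2.resize(im[140:240,250:410],None,fx=5,fy=5,interpolation=cv2.INTER_CUBIC))
E
```

```text
t 33.43 tcp [528.8  13.2  87.4] box [-20.1 -21.2] F [-0.3 -4.1  3.1] gap 0.3 jawang -94.86 tilt [-0.    -0.002 -1.   ] q7 -1.96
```

View pics/t17c.png

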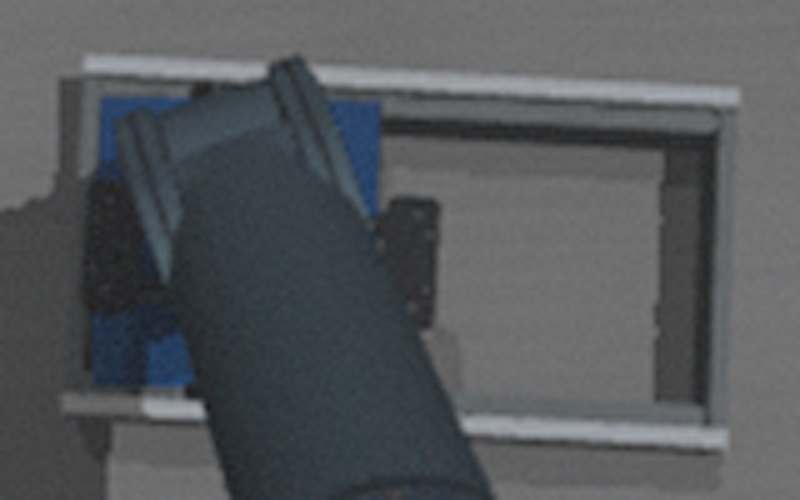

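carry_out([
  {"dx":0.1,"dy":2,"dz":0,"rx":0,"ry":0,"rz":0,"hand":-1},
  {"dx":0.1,"dy":1,"dz":0,"rx":0,"ry":0,"rz":0,"hand":-1},
  {"dx":0,"dy":0,"dz":0,"rx":0,"ry":0,"rz":0,"hand":-1},
])

```text
time_s: 33.73
ee_pos: [528.7, 14.4, 87.4]
orientation: [3.135, -0.135, -0.001]
contact_force: [-1.5, -9.3, 5.9]
finger_gap: 0.7
```

carry_out([
  {"dx":0.1,"dy":2,"dz":0,"rx":0,"ry":0,"rz":0,"hand":-1},
  {"dx":0.1,"dy":1,"dz":0,"rx":0,"ry":0,"rz":0,"hand":-1},
  {"dx":0,"dy":0,"dz":0,"rx":0,"ry":0,"rz":0,"hand":-1},
])

```text
time_s: 33.98
ee_pos: [528.3, 16.8, 87.4]
orientation: [3.134, -0.136, -0.003]
contact_force: [-4.0, -10.3, 8.2]
finger_gap: 0.6
```

carry_out([
  {"dx":0.1,"dy":2,"dz":0,"rx":0,"ry":0,"rz":0,"hand":-1},
  {"dx":0.1,"dy":1,"dz":0,"rx":0,"ry":0,"rz":0,"hand":-1},
  {"dx":0,"dy":0,"dz":0,"rx":0,"ry":0,"rz":0,"hand":-1},
])

```text
time_s: 34.23
ee_pos: [528.2, 17.0, 87.4]
orientation: [3.13, -0.139, -0.005]
contact_force: [-3.9, -16.5, 11.1]
finger_gap: 0.8
```

carry_out([
  {"dx":-1,"dy":-22,"dz":0,"rx":0,"ry":0,"rz":0,"hand":-1},
  {"dx":0,"dy":0,"dz":0,"rx":0,"ry":0,"rz":0,"hand":-1},
  {"dx":0,"dy":0,"dz":40,"rx":0,"ry":0,"rz":0,"hand":-1},
  {"dx":0,"dy":-20,"dz":30,"rx":0,"ry":0,"rz":0,"hand":-1},
  {"dx":0,"dy":-40,"dz":0,"rx":0,"ry":0,"rz":0,"hand":-1},
  {"dx":0,"dy":-40,"dz":0,"rx":0,"ry":0,"rz":0,"hand":-1},
  {"dx":0,"dy":-40,"dz":0,"rx":0,"ry":0,"rz":0,"hand":-1},
  {"dx":0,"dy":-40,"dz":0,"rx":0,"ry":0,"rz":0,"hand":-1},
])

```text
time_s: 34.9
ee_pos: [528.5, -178.9, 157.5]
orientation: [-3.138, 0.13, -0.001]
contact_force: [1.1, 0.2, 0.6]
finger_gap: 0.3
```

carry_out([
  {"dx":0,"dy":-40,"dz":0,"rx":0,"ry":0,"rz":0,"hand":-1},
  {"dx":0,"dy":-20,"dz":0,"rx":0,"ry":0,"rz":0,"hand":-1},
  {"dx":0,"dy":0,"dz":0,"rx":0,"ry":0,"rz":0,"hand":-1},
])

```text
time_s: 35.15
ee_pos: [527.4, -244.0, 157.0]
orientation: [3.136, -0.143, 0.0]
contact_force: [0.7, 0.5, 0.1]
finger_gap: 0.5
```

```bash
cat > m.py <<'E'
from h import *
def m(f):
    c=calibration("top")
    im=cv2.imread(f);h=cv2.cvtColor(im,cv2.COLOR_BGR2HSV);H,S,V=[h[...,i].astype(int) for i in range(3)]
    y=((H>15)&(H<32)&(S>110)&(V>70)); y[:, :250]=0;y[:,410:]=0;y[:150]=0;y[230:]=0
    ys,xs=np.nonzero(y); k,b=np.polyfit(ys,xs,1)
    for r in (160,215): print(f,"rib",w2b(onplane(c,(k*r+b,r),100)).round(1))
    bl=((H>95)&(H<125)&(S>110)&(V>50)); bl[:, :250]=0;bl[:,410:]=0;bl[:150]=0;bl[230:]=0
    rows=[];L=[];Rr=[]
    for r in range(164,212,2):
        x=np.nonzero(bl[r])[0]
        if len(x)>20: rows.append(r);L.append(x.min());Rr.append(x.max()+1)
    for nm,a in(("L",L),("R",Rr)):
        k,b=np.polyfit(rows,a,1)
        for r in (162,214): print("  edge",nm,w2b(onplane(c,(k*r+b-.5,r),80)).round(1))
E
python3 - <<'E'
from m import *
st()
im=read_camera("top");cv2.imwrite("pics/t18.png",im)
cv2.imwrite("pics/t18c.png",cv2.resize(im[140:240,250:410],None,fx=5,fy=5,interpolation=cv2.INTER_CUBIC))
m("pics/top0.png");m("pics/t18.png")
E
```

```text
t 35.15 tcp [ 527.4 -244.   157. ] box [   0.  -277.6] F [0.7 0.5 0.1] gap 0.5 jawang -95.24 tilt [ 0.    -0.002 -1.   ] q7 -1.44
pics/top0.png rib [77.5 -8.1]
pics/top0.png rib [-80.6  -8.2]
  edge L [71.3 72.4]
  edge L [-80.5  72.9]
  edge R [ 79.8 -89.9]
  edge R [-71.8 -87.9]
pics/t18.png rib [77.   1.9]
pics/t18.png rib [-81.1   2.2]
  edge L [70.8 82.2]
  edge L [-81.   82.5]
  edge R [ 79.3 -80. ]
  edge R [-72.5 -76.4]
```

View pics/t18c.png

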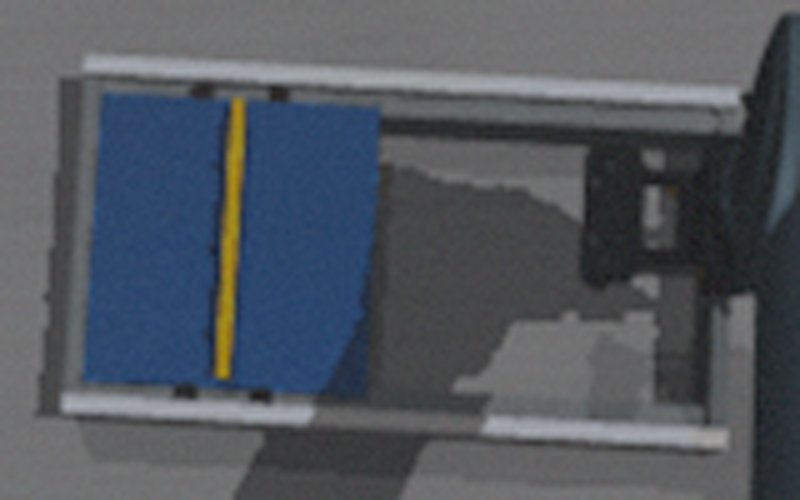

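The cover is now square and flush: its leading edge measures y = 82.2 and 82.5 against the stop at 82. The arm is clear, so I'll check the bystanders and hand in.

```bash
python3 - <<'E'
from m import *
a=cv2.imread("pics/top0.png").astype(int);b=cv2.imread("pics/t18.png").astype(int)
d=cv2.GaussianBlur(np.abs(a-b).max(2).astype(np.uint8),(3,3),0)>35
for r,n in {(195,140,245,170):"sockets a/b",(140,215,170,240):"socket c",(200,115,275,140):"driver",(305,108,370,130):"spanner",(195,275,216,297):"purple"}.items(): 
    x0,y0,x1,y1=r; print(n,d[y0:y1,x0:x1].sum())
cv2.imwrite("pics/s18.png",read_camera("scene"))
x=cv2.imread("pics/scene0.png").astype(int);y=cv2.imread("pics/s18.png").astype(int)
e=cv2.GaussianBlur(np.abs(x-y).max(2).astype(np.uint8),(3,3),0)>45
print("tape",e[148:173,246:266].sum(),"can",e[118:182,178:210].sum())
st(); print(close_job())
E
```

```text
sockets a/b 0
socket c 0
driver 0
spanner 0
purple 0
tape 68 can 0
t 35.25 tcp [ 528.4 -237.6  156.9] box [   0.5 -271.1] F [ 0.   0.3 -0.5] gap 0.5 jawang -94.85 tilt [ 0.     0.001 -1.   ] q7 -1.44
the job is handed in; nothing more can be done
None
```

I handed the job in at 35 s: all three red bushings are pressed into empty cells and the cover is shut again. The one weak point is that the cover stopped about 3.5 mm short of fully open.

- **Cells:** I opened the cover by pushing its rib and felt five cells. Cells 0 and 3 are full; 1, 2 and 5 are empty. Cells 4, 6, 7 and 8 were not felt, because three empty ones were enough.
- **Bushings:** They are in cells 5, 2 and 1. With the fingers pressed on the sleeve tops, these read 63.4–63.5 mm against 63 mm for fully down. No red is left on the bench in either view.
- **Cover shut:** The first closing push left the cover twisted by about 1.8°, with one side some 5 mm short. A second push to that side squared it. The last picture has its edge at y = 82.2 and 82.5 mm, and the stop is at 82 mm.
- **Cover open:** It was pushed against the stop until 23 N built up. A later picture showed it about 1.5° twisted there, so its centre was at about −193.5 mm instead of −197. I did not correct that.
- **Forces:** Pressing on cells 3 and 0 reached 65 N and 46 N at the fingertips, more than I meant. The wrist limit is 120 N; the 40 N limit is for the arm and gripper body.
- **Bystanders:** The sockets, screwdriver, spanner, spray can and the purple look-alike show no change in the pictures. The tape measure region does differ (68 pixels). I took that to be the arm in front of it or its shadow, because nothing went near it, but I did not check further.

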